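# Hold the lane gate up and push the honey-jar rack through to the labeller bay

## Task

Send the blue rack of mini honey jars through to the labeller bay: with one fingertip hold the sprung lane gate up (its yellow press bar is there for that) while another fingertip pushes the rack along the lane, until the whole rack is past the red-and-white gate leaf, then let the gate drop shut behind it. Do not let the gate touch the rack, and push gently: the rack slides flat along the lane and is never lifted. Leave everything else on the counter where it is.

Things in the scene. Friction and masses are not known exactly. Their poses are not given: they have to be found in the camera images.
- lane: Straight metal jar lane on the counter. Origin on the counter (z = 0) at mid width, in the shut gate leaf's plane; x along the lane in the direction of travel (away from robot), y left, z up. White deck, top 8 mm above the counter, x -235 to +180 mm; rails 4 mm thick, tops at 30 mm, inner faces y = +-50 mm; end stop face at x = +176 mm.
- labeller: White and grey jar labeller fixed at the right of the far bay: 150 mm along the lane, 140 mm across, up to 165 mm high (lane x +30 to +180, y -80 to -220 mm). Origin at the centre of its underside.
- gate (a joint): Turn of the gate shaft, rad: 0 = shut (the leaf bars the lane), grows as the press bar goes down and the leaf rises; stop at 1.13. The rack passes under untouched at 0.9 or more. A spring shuts the gate when the bar is let go, nothing latches it; holding it open takes 2 to 5 N straight down anywhere along the bar.
- shaft (a point): Middle of the gate's 8 mm steel shaft, on its axis: lane x = -90, y = +66 mm, 58 mm above the counter. The shaft is parallel to the lane (x -223 to +43 mm), left of it, in two grey bearing blocks at lane x -226 and +46 mm, 18 mm wide, up to 70 mm above the counter.
- press_bar (a point): Yellow flat press bar, 26 mm wide, 4 mm thick, parallel to the lane, outside its left rail, lane x -214 to +38 mm; end arms to the shaft at x -210 and +34. This point: middle of its width at lane x = 0. Swings 40 mm about the shaft: shut, at lane y +105, 68 mm above the counter, its top leaning 46 degrees to the lane; at 1.0 rad y +95, 31 mm high, nearly level. Press down anywhere along it.
- leaf_tip (a point): Red and white gate leaf, 6 mm thick along the lane, 95 mm long, on the same shaft. This point: the far end of the leaf, mid plane. Shut, it slopes down across the lane to y = -22 mm. Open, it slopes up at 43 degrees to 135 mm high, so it overhangs lane y +66 to about -10 mm: a finger pushing there must lean back under it (tool tilted about 40 degrees, tips forward along the lane).
- rack: Blue rack, 92 x 92 mm, 50 mm high (top 58 mm above the counter), with four mini amber jars fixed in it; 0.3 to 0.6 kg. Origin at the centre of its underside, axes as the lane's. It starts in the lane with its centre 60 to 105 mm before the gate leaf. Its rear face is a flat plate, full width and height: push there. It slides with about 1 to 5 N.
- jar_a: Bystander: large honey jar, 72 mm diameter, 95 mm high, origin at the centre of its underside.
- jar_b: Bystander: large honey jar, 72 mm diameter, 95 mm high, origin at the centre of its underside.
- hive_tool: Bystander: flat red and steel hive tool, 225 x 36 x 4 mm, lying flat, long side along its x.
- label_roll: Bystander: white roll of labels lying flat, 90 mm diameter, 50 mm high, origin at the centre of its underside.
- carton: Bystander: small carton, 100 x 140 x 70 mm, origin at the centre of its underside.
- pen_pot: Bystander: dark pen pot with three pens, 72 mm diameter, 135 mm high with pens, origin at the centre of its underside.
- tape: Bystander: tape dispenser, 150 x 55 mm, 84 mm high, origin at the centre of its underside.

How it is judged (in metres and radians):
On the way, in this order (a step that is already met when the one before it is completed fails the run):
1. a finger holds the gate up, the rack still before it (value of joint gate above 0.8 rad and contact force between the fingers and gate above 0.3 N and x of rack in the frame of lane below -0.045 m), for 0.1 s.
2. the rack, pushed by a finger, is half through under the gate, which a finger still holds up (x of rack in the frame of lane between 0 and 0.046 m and value of joint gate above 0.8 rad and contact force between the fingers and gate above 0.3 N and contact force between the fingers and rack above 0.1 N), for 0.05 s.
At the end, for the whole second after the job is handed in: The rack stands flat in the lane, wholly beyond the gate leaf (its centre at least 49 mm past the leaf's mid plane), at rest, and the gate has shut behind it (joint under 0.05 rad) (x of rack in the frame of lane above 0.049 m and y of rack in the frame of lane between -0.01 and 0.01 m and z of rack in the frame of lane below 0.012 m and angle between rack's own z axis and vertical below 0.05 rad and linear speed of rack below 0.01 m/s and value of joint gate below 0.05 rad); the robot touches nothing.
It fails at once if the gate leaf touches the rack (contact force between gate and rack above 0.5 N).
It fails at once if the rack is lifted or tipped (z of rack in the frame of lane above 0.016 m or angle between rack's own z axis and vertical above 0.15 rad).
It fails at once if the rack or the gate is pushed roughly (over 25 N) (contact force between the fingers and rack above 25 N or contact force between the fingers and gate above 25 N).
It fails at once if something else on the counter is moved (distance of any of jar_a, jar_b, hive_tool, label_roll, carton, pen_pot, tape from where it was at the start of the episode above 0.02 m).
It also fails if it takes over 51 s, if anything falls off the work surface, if the arm or the gripper's body presses on something with over 40 N, if the wrist force passes 120 N, or if a joint passes its speed limit or range.

## Robot

A 6-joint arm with a two-finger parallel gripper is mounted at the origin on the work surface. World frame = base frame: x ahead of the robot, y to its left, z up, the work surface at z = 0. Lengths are in m, angles in degrees, forces in N, time in s.
With the tool pointing down it reaches from about 0.4 to 0.825 m from the base axis. Payload 7 kg.
Tool frame: the origin (TCP) lies at the very end of the fingers, on their centre line; the grasp point (between the pads) lies 19 mm behind it (ctrl.tcp_to_grasp is the distance from the TCP to the grasp point, in m); z points along the fingers, y is the direction in which the jaws open and shut (so a half turn about z gives the same grasp; the last joint's range is limited). The gripper opens to 88 mm and grips with 3 to 60 N. Pads are 19 mm wide; open, the fingers measure 130 mm over their backs; the gripper's body (78 mm by 193 mm) begins 47 mm behind the grasp point.
Start: joints at [93.054, 20.546, 0.682, 0, -70.136, -16.507], TCP at [0.157, 0.656, 0.227] pointing down, gripper open.
Joint ranges: [-176.03, 176.03], [-82.01, 121.73], [-58.28, 71.71], [-173.87, 95.51], [-174.79, -0.11], [-173.66, 173.66]. Speed limits (degrees/s): [136.94, 136.94, 172.46, 180, 180, 180].

## Interface

Orientations are given as [roll, pitch, yaw] about the fixed x, y, z axes, in that order (R = Rz(yaw) Ry(pitch) Rx(roll)).
In Python, from plant import ctrl gives the robot as it stands.
- The arm moves only by the tool jog_arm, never from a script. Its argument "commands" is a list of rows, each an object of numbers: "x", "y", "z": the shift along the tool's x, y, z in cm; "roll": the turn about the tool's z in rad. In form: [{"x": .., "y": .., "z": .., "roll": ..}, ...]. A call has 1 to 12 rows; each row shifts and turns the commanded pose from where the row before left it, along the tool's axes as they then stand; what a row does not reach is not made up. A row lasts 1/10 s, in which the tool goes at most 50 mm and 8.59 degrees, less where a joint would pass 70% of its speed; a pose out of reach is approached as far as the arm can. A call is refused whole if a number of a shift passes 5 or a number of a turn 0.15, either way. A call with a gripper value outside its range is refused whole. "gripper" is the finger opening in cm, from 0 to 8.76, set as the call begins (left out, the last holds). The fingers move at their own pace and stop on an object; the grip force is fixed at half the most. Time passes only in rows, so rows that do not move let the fingers close. It gives the time, the measured TCP pose, the force and the opening at its end, in the units of the state.
- ctrl.get_obs(): the state, without advancing time (a new reading comes with each control period).
- ctrl.snapshot(name): name is "scene" or "top" or "wrist"; returns a dict with "image" (420x560x3 uint8, red, green, blue), "mtx" (3x3 intrinsics, pixels), "position" and "orientation" of the camera in the world; the wrist camera has in their place "hand_eye" (4x4, takes a point from camera to tool coordinates, whose origin is the TCP and whose axes are the flange's). Camera axes: x right, y up, looking along -z (the intrinsics and any distortion apply to the point x, -y, -z); pixel columns grow to the right and rows downward; lengths in m; the calibration is good to about 2 mm. A picture is of the moment at which its call begins: read the wrist's pose just before it. There is no depth.
- ctrl.close_job(): hands the job in, once; it reports no verdict.
Trained networks look in the newest picture that a camera, given by its name, has taken for a name from the list of things; names that differ only in an ending like _2 or _b are one class to them, and where a whole thing is asked for, a point or a joint stands for the part that bears it (a point fixed in the world has none). Each returns a list of dicts, best first, with "confidence" (0 to 1); they miss things now and then, are a little off and sometimes report something else, mostly with a low value. They report only what shows in the picture. A call takes as long as a camera call.
- ctrl.search_frame(camera, query): "position" ([column, row] as shares, 0 to 1, of the picture: columns of its width, rows of its height, amid what is visible of it).
- ctrl.regions_of(camera, query): "mask" (420x560 bool, what is visible of it) and "position" ([column, row] as shares, 0 to 1, of the picture: columns of its width, rows of its height, amid what is visible of it).
The state is a dict: "clock": time; "joint_pos": joint angles; "qvel": joint speeds; "tau": joint torques, N m; "tool_pos": TCP position; "orientation": TCP orientation; "force": force on the tool from outside, world axes, zero at the start; "moment": the same for the moment, N m; "opening": finger opening in m.
Only numpy, scipy, OpenCV 4.12 (cv2) and the standard library are available. Lean on these libraries where they do the work, as an engineer would, in place of code of your own. Each camera call takes 0.05 s, during which the arm holds its last target.

## Working session

There is one attempt and no reset: what is moved stays moved. The work goes in short steps, Python scripts to look and compute and a tool call to move; the robot and the scene stay as the last step left them, time stands still between calls to the robot, and variables do not carry over. Pictures are saved under pics/ and viewed, and the job is handed in when it is done.

Besides the shell and the picture viewer there is one more tool, called after "Call:" as a command line: name --argument value ..., lists and objects as JSON in quotes. jog_arm: Moves the arm, as the interface text tells. Its arguments: {"type":"object","properties":{"commands":{"type":"array"},"gripper":{"type":"number"}},"required":["commands"]}

```bash
ls; mkdir -p pics
python3 - <<'E'
from plant import ctrl
import cv2
o=ctrl.get_obs();print({k:o[k] for k in('clock','joint_pos','tool_pos','orientation','force','opening')})
for c in('scene','top','wrist'):
    s=ctrl.snapshot(c);cv2.imwrite(f'pics/a_{c}.png',s['image'][:,:,::-1])
    print(c,{k:v for k,v in s.items() if k!='image'})
E
```

```text
pics
{'clock': 0.0, 'joint_pos': array([ 9.30559246e+01,  2.05905410e+01,  6.34834486e-01, -2.04065045e-02,
       -7.01347660e+01, -1.65072142e+01]), 'tool_pos': array([0.15692379, 0.65601725, 0.22563992]), 'orientation': array([ 1.79907805e+02, -7.31617565e-03, -1.34582332e+01]), 'force': array([ 0.76845085,  0.31106173, -0.84271293]), 'opening': 0.08767081029059294}
scene {'mtx': array([[396.27229336,   0.        , 277.88050992],
       [  0.        , 396.27229336, 213.67988051],
       [  0.        ,   0.        ,   1.        ]]), 'position': array([1.3842478 , 0.34034721, 0.64087291]), 'orientation': array([ 56.11586211,  -0.64318654, 105.96614364])}
top {'mtx': array([[504.49770501,   0.        , 282.39102649],
       [  0.        , 504.49770501, 216.61511174],
       [  0.        ,   0.        ,   1.        ]]), 'position': array([0.40018695, 0.07876871, 1.55968663]), 'orientation': array([  6.26493166,   0.70142021, -88.6587522 ])}
wrist {'mtx': array([[306.70260984,   0.        , 276.3021357 ],
       [  0.        , 306.70260984, 210.57197453],
       [  0.        ,   0.        ,   1.        ]]), 'hand_eye': array([[ 3.45112340e-04,  9.55415244e-01,  2.95265291e-01,
         7.89845245e-02],
       [ 9.99999473e-01, -6.15243318e-04,  8.21974997e-04,
         3.81610192e-04],
       [ 9.66987440e-04,  2.95264852e-01, -9.55414953e-01,
        -1.59731173e-01],
       [ 0.00000000e+00,  0.00000000e+00,  0.00000000e+00,
         1.00000000e+00]])}
```

View pics/a_top.png

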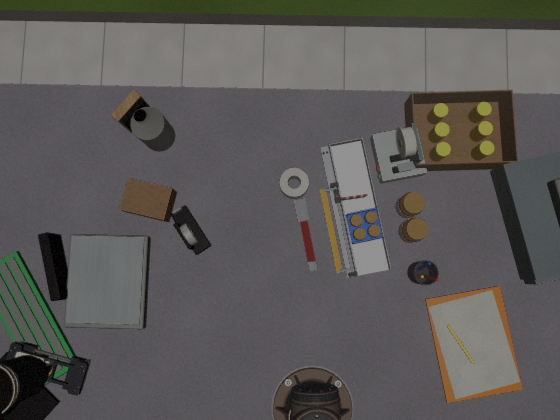

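View pics/a_scene.png

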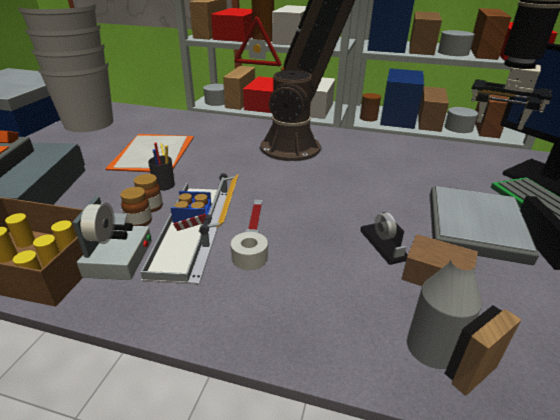

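View pics/a_wrist.png

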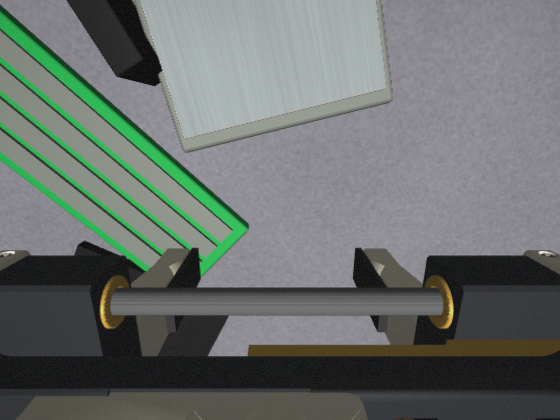

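```bash
cat > h.py <<'E'
import numpy as np, cv2
from scipy.spatial.transform import Rotation as R
def cam(s):
    return s['mtx'],R.from_euler('xyz',s['orientation'],degrees=True).as_matrix(),np.array(s['position'])
def ray(c,px,z):
    K,Rm,p=c;u=np.linalg.inv(K)@np.array([px[0],px[1],1.]);d=Rm@np.array([u[0],-u[1],-u[2]])
    return p+d*(z-p[2])/d[2]
def proj(c,P):
    K,Rm,p=c;q=(np.atleast_2d(P)-p)@Rm;q=q*[1,-1,-1];q=q@K.T;return q[:,:2]/q[:,2:]
E
python3 - <<'E'
from plant import ctrl
from h import *
import pickle
out={}
for c in('top','scene'):
    s=ctrl.snapshot(c);out[c]=cam(s);im=s['image'][:,:,::-1];cv2.imwrite(f'pics/b_{c}.png',im)
    for q in('lane','rack','shaft','press_bar','leaf_tip','labeller','jar_a','label_roll','hive_tool','pen_pot','carton','tape'):
        r=ctrl.regions_of(c,q)
        for d in r[:3]:
            px=np.array(d['position'])*[560,420]
            print(c,q,round(d['confidence'],2),px.round(1),int(d['mask'].sum()),ray(out[c],px,0.0).round(3))
            out[(c,q)]=out.get((c,q),[])+[d['mask']]
    x0,y0,w,h=(270,130,170,160) if c=='top' else (130,150,170,140)
    cv2.imwrite(f'pics/c_{c}.png',cv2.resize(im[y0:y0+h,x0:x0+w],None,fx=4,fy=4,interpolation=cv2.INTER_CUBIC)[:600,:800])
pickle.dump(out,open('m.pkl','wb'))
E
```

```text
top lane 0.8 [350.3 200.8] 5442 [ 0.625 -0.108  0.   ]
top rack 0.94 [361.5 226.7] 1007 [ 0.545 -0.144  0.   ]
top shaft 0.83 [350.2 199.8] 5327 [ 0.628 -0.108  0.   ]
top press_bar 0.95 [332.8 218.7] 1064 [ 0.568 -0.055  0.   ]
top leaf_tip 0.73 [331.7 222.9] 881 [ 0.555 -0.052  0.   ]
top labeller 0.71 [400.3 152.6] 2468 [ 0.782 -0.264  0.   ]
top labeller 0.61 [406.  206.7] 584 [ 0.61  -0.281  0.   ]
top labeller 0.56 [334.6 227.3] 1189 [ 0.541 -0.061  0.   ]
top jar_a 0.93 [407.9 207.3] 557 [ 0.609 -0.287  0.   ]
top jar_a 0.77 [411.5 229.6] 562 [ 0.539 -0.298  0.   ]
top label_roll 0.59 [297.1 177.3] 642 [0.696 0.059 0.   ]
top hive_tool 0.66 [305.2 230.4] 613 [0.529 0.03  0.   ]
top pen_pot 0.62 [424.2 268.1] 618 [ 0.422 -0.336  0.   ]
top tape 0.9 [191.1 230.1] 1035 [0.522 0.385 0.   ]
scene lane 0.67 [183.1 243.6] 4774 [ 0.67  -0.112  0.   ]
scene rack 0.55 [189.3 203.6] 908 [ 0.49  -0.185  0.   ]
scene shaft 0.82 [187.8 245.7] 4629 [ 0.675 -0.097  0.   ]
scene press_bar 0.97 [208.7 216.9] 774 [ 0.538 -0.1    0.   ]
scene leaf_tip 0.82 [211.3 219.8] 652 [ 0.549 -0.087  0.   ]
scene leaf_tip 0.37 [387.3 235.8] 1482 [0.482 0.396 0.   ]
scene labeller 0.86 [106.1 242.9] 4447 [ 0.725 -0.304  0.   ]
scene jar_a 0.84 [150.  190.8] 626 [ 0.458 -0.336  0.   ]
scene jar_a 0.61 [138.4 204.7] 926 [ 0.54  -0.326  0.   ]
scene label_roll 0.56 [248.9 250.9] 1181 [0.649 0.061 0.   ]
scene label_roll 0.33 [138.1 205.8] 1019 [ 0.545 -0.324  0.   ]
scene hive_tool 0.85 [253.9 217.9] 254 [0.505 0.025 0.   ]
scene hive_tool 0.59 [184.6 245.3] 4465 [ 0.676 -0.106  0.   ]
scene hive_tool 0.22 [211.8 218.7] 886 [ 0.544 -0.088  0.   ]
scene pen_pot 0.79 [158.4 166.8] 799 [ 0.304 -0.396  0.   ]
scene carton 0.76 [431.5 256.6] 2175 [0.538 0.508 0.   ]
scene carton 0.53 [150.  188.6] 641 [ 0.445 -0.344  0.   ]
scene carton 0.3 [204.  222.2] 615 [ 0.566 -0.101  0.   ]
```

Run:
```python
import cv2
im=cv2.imread('pics/b_top.png');cv2.imwrite('pics/d.png',cv2.resize(im[130:280,275:435],None,fx=4,fy=4,interpolation=cv2.INTER_CUBIC))
```

```text
(no output)
```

View pics/d.png

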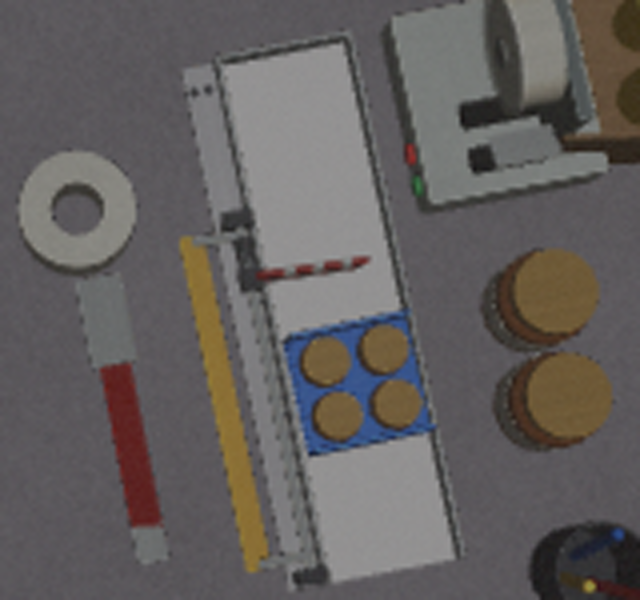

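View pics/c_scene.png

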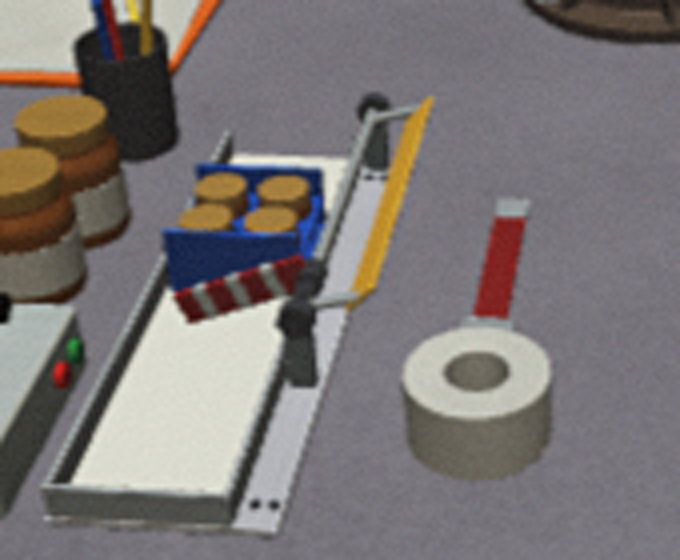

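```bash
cat > fit.py <<'E'
from h import *
import pickle
from scipy.optimize import least_squares
m=pickle.load(open('m.pkl','rb'))
T=lambda u,v:((u+.5)/4-.5+275,(v+.5)/4-.5+130)
S=lambda u,v:((u+.5)/4-.5+130,(v+.5)/4-.5+150)
pts=[('top',T(217,61),(180,54,30)),('top',T(349,35),(180,-54,30)),('top',T(462,558),(-235,-54,30)),
('top',T(193,240),(38,105,68)),('top',T(257,571),(-214,105,68)),('top',T(369,260),(0,-22,22)),
('top',T(237,218),(46,66,70)),('top',T(311,577),(-226,66,70)),
('scene',S(46,490),(180,-54,30)),('scene',S(234,514),(180,54,30)),('scene',S(362,300),(38,105,68)),('scene',S(430,103),(-214,105,68))]
rk=[('top',T(286,340),(46,46,58)),('top',T(408,315),(46,-46,58)),('top',T(436,430),(-46,-46,58)),('top',T(310,455),(-46,46,58)),
('scene',S(165,232),(46,-46,58)),('scene',S(197,167),(-46,-46,58)),('scene',S(322,170),(-46,46,58))]
def W(p,q): 
    c,s=np.cos(p[2]),np.sin(p[2]);return np.array([p[0]+c*q[0]-s*q[1],p[1]+s*q[0]+c*q[1],q[2]])
def res(p,cams=('top','scene'),full=False):
    r=[]
    for c,px,q in pts:
        if c in cams: r.append(proj(m[c],W(p,np.array(q)/1e3))[0]-px)
    for c,px,q in rk:
        if c in cams: r.append(proj(m[c],W(p,np.array(q)/1e3+[p[3],0,0]))[0]-px)
    return np.array(r) if full else np.ravel(r)
for cams in(('top','scene'),('top',),('scene',)):
    s=least_squares(lambda p:res(p,cams),[.65,-.12,.1,-.08],loss='soft_l1')
    print(cams,s.x.round(4),np.degrees(s.x[2]).round(2));print(res(s.x,cams,True).round(1).tolist())
E
python3 fit.py
```

```text
('top', 'scene') [ 0.6337 -0.1244  0.2189 -0.0918] 12.54
[[-1.5, -1.1], [-0.3, -1.4], [0.6, -0.0], [-1.5, -0.3], [-0.1, 0.2], [-3.5, 1.1], [-0.2, -0.0], [0.3, 0.1], [-1.0, -1.4], [-0.8, -5.1], [-0.2, -0.8], [-2.1, 0.3], [0.0, -1.4], [-0.4, -1.1], [-0.8, 0.2], [0.4, -0.0], [-0.6, -1.1], [0.5, -2.1], [0.8, -1.6]]
('top',) [ 0.633  -0.126   0.2112 -0.0925] 12.1
[[-0.5, -1.1], [0.7, -1.1], [0.6, 0.5], [-1.0, -0.3], [-0.2, 0.3], [-3.0, 1.4], [0.4, 0.0], [0.3, 0.3], [0.4, -1.0], [0.1, -0.5], [-0.5, 0.9], [0.7, 0.4]]
('scene',) [ 0.638  -0.1207  0.2217 -0.088 ] 12.7
[[-0.4, 0.2], [0.0, -3.6], [0.6, 0.4], [-1.6, 1.0], [-0.6, 0.7], [0.5, -0.5], [1.0, -0.0]]
```

Call:
jog_arm --commands '[{"roll": -0.113},{"roll": -0.113},{"roll": -0.113},{"roll": -0.113},{"x": 0,"y": 0,"z": -2}]'

```text
validation failed for argument at $.co...
```

Call:
jog_arm --commands '[{"x": 0,"y": 0,"z": -1,"roll": -0.113},{"x": 0,"y": 0,"z": -1,"roll": -0.113},{"x": 0,"y": 0,"z": -1,"roll": -0.113},{"x": 0,"y": 0,"z": -1,"roll": -0.113},{"x": 0,"y": 0,"z": -2,"roll": 0}]'

```text
clock: 1.95
tool_pos: [0.1569, 0.6557, 0.2856]
orientation: [179.9, 0.1, 12.7]
force: [0.5, -0.0, -0.7]
opening: 0.0875
```

Call:
jog_arm --commands '[{"x": 2.6,"y": 4,"z": 0,"roll": 0},{"x": 2.6,"y": 4,"z": 0,"roll": 0},{"x": 2.6,"y": 4,"z": 0,"roll": 0},{"x": 2.6,"y": 4,"z": 0,"roll": 0},{"x": 2.6,"y": 4,"z": 0,"roll": 0},{"x": 2.6,"y": 4,"z": 0,"roll": 0},{"x": 2.6,"y": 4,"z": 0,"roll": 0},{"x": 2.6,"y": 4,"z": 0,"roll": 0},{"x": 2.6,"y": 4,"z": 0,"roll": 0},{"x": 2.6,"y": 4,"z": 0,"roll": 0},{"x": 2.6,"y": 4,"z": 0,"roll": 0},{"x": 2.6,"y": 4,"z": 0,"roll": 0}]'

```text
clock: 3.15
tool_pos: [0.5663, 0.2534, 0.2869]
orientation: [-180.0, -0.0, 12.5]
force: [-0.5, 1.1, 0.4]
opening: 0.0876
```

Call:
jog_arm --commands '[{"x": 3.5,"y": 3,"z": 0,"roll": 0},{"x": 3.5,"y": 3,"z": 0,"roll": 0},{"x": 3.5,"y": 3,"z": 0,"roll": 0},{"x": 4,"y": 0,"z": 0,"roll": 0},{"x": 4,"y": 0,"z": 0,"roll": 0},{"x": 0,"y": 0,"z": 0,"roll": 0}]'

```text
clock: 3.75
tool_pos: [0.7683, 0.2067, 0.2813]
orientation: [179.9, 0.3, 12.3]
force: [-0.1, 0.1, -1.5]
opening: 0.0875
```

Radius is now about 0.795 m. I'll go past the reach limit to see how the arm handles it.

Call:
jog_arm --commands '[{"x": 3,"y": 0,"z": 0,"roll": 0},{"x": 3,"y": 0,"z": 0,"roll": 0},{"x": 3,"y": 0,"z": 0,"roll": 0},{"x": 0,"y": 0,"z": 0,"roll": 0}]'

```text
clock: 4.15
tool_pos: [0.8549, 0.2266, 0.2815]
orientation: [180.0, 0.3, 12.4]
force: [-0.8, -0.1, -3.5]
opening: 0.0875
```

```bash
python3 -c "
from plant import ctrl
o=ctrl.get_obs();print(o['joint_pos'].round(1),o['tool_pos'],o['orientation'])"
```

```text
[ 27.4  41.9  43.5  -0.  -91.9  75. ] [0.85486308 0.22664358 0.28154911] [179.95028147   0.27202802  12.41239779]
```

Call:
jog_arm --commands '[{"x": 0,"y": 4.4,"z": 0,"roll": 0},{"x": 0,"y": 4.4,"z": 0,"roll": 0},{"x": 0,"y": 4.4,"z": 0,"roll": 0},{"x": 0,"y": 4.4,"z": 0,"roll": 0},{"x": 0,"y": 4.4,"z": 0,"roll": 0},{"x": 4,"y": 0,"z": 0,"roll": 0},{"x": 4,"y": 0,"z": 0,"roll": 0},{"x": 0,"y": 0,"z": 0,"roll": 0}]'

```text
clock: 4.95
tool_pos: [0.9644, 0.0281, 0.2627]
orientation: [180.0, 1.2, 12.5]
force: [1.0, 1.8, -7.7]
opening: 0.0873
```

```bash
python3 -c "
from plant import ctrl
o=ctrl.get_obs();print(o['joint_pos'].round(1),o['tool_pos'],o['orientation'])"
```

```text
[  13.1   56.8   70.9    0.  -105.2   89.3] [0.96438401 0.02814855 0.26266025] [179.9828347    1.17328236  12.46463345]
```

Call:
jog_arm --commands '[{"x": 5,"y": 0,"z": -1,"roll": 0},{"x": 5,"y": 0,"z": -1,"roll": 0}]'

```text
clock: 5.15
tool_pos: [0.9991, 0.0462, 0.2737]
orientation: [178.7, -4.4, 12.5]
force: [0.3, -0.2, 0.5]
opening: 0.0876
```

```bash
python3 -c "
from plant import ctrl
o=ctrl.get_obs();print(o['joint_pos'].round(1),o['tool_pos'],o['orientation'])"
```

```text
[  14.3   56.9   71.6    1.5 -100.4   88.5] [0.99912087 0.04621919 0.27365055] [178.7099318   -4.43152532  12.46194894]
```

Call:
jog_arm --commands '[{"x": 5,"y": 0.6,"z": 0,"roll": 0},{"x": 5,"y": 0.6,"z": 0,"roll": 0},{"x": 5,"y": 0.6,"z": 0,"roll": 0},{"x": 5,"y": 0.6,"z": 0,"roll": 0}]'

```text
clock: 5.55
tool_pos: [1.069, 0.0596, 0.2445]
orientation: [176.6, -12.3, 12.8]
force: [-0.1, 0.0, 0.1]
opening: 0.0874
```

```bash
python3 -c "
from plant import ctrl
o=ctrl.get_obs();print(o['joint_pos'].round(1),o['tool_pos'],o['orientation'])"
```

```text
[ 14.9  59.5  71.6   3.8 -89.9  88. ] [1.06897038 0.05961324 0.24448859] [176.59621935 -12.2542586   12.83776285]
```

Call:
jog_arm --commands '[{"x": 4.5,"y": 2,"z": -0.5,"roll": 0},{"x": 4.5,"y": 2,"z": -0.5,"roll": 0},{"x": 4.5,"y": 2,"z": -0.5,"roll": 0},{"x": 4.5,"y": 2,"z": -0.5,"roll": 0}]'

```text
clock: 5.95
tool_pos: [1.1221, 0.0165, 0.2634]
orientation: [174.1, -20.1, 13.5]
force: [0.1, -0.0, -0.2]
opening: 0.0879
```

```bash
cat > o.py <<'E'
from plant import ctrl
from h import *
o=ctrl.get_obs();M=R.from_euler('xyz',o['orientation'],degrees=True).as_matrix()
print('t',o['clock'],o['joint_pos'].round(1),o['tool_pos'].round(4),o['orientation'].round(1),'F',o['force'].round(1))
L=R.from_euler('z',-12.4,degrees=True).as_matrix()@M
print('tool axes (cols) in lane frame\n',L.round(3))
c=np.array([0.6337,-0.1244,0]);print('tcp in lane mm',(R.from_euler('z',-12.4,degrees=True).as_matrix()@(o['tool_pos']-c)*1e3).round(1))
E
python3 o.py
```

```text
t 5.95 [ 12.5  59.7  71.6   5.6 -81.8  90.1] [1.1221 0.0165 0.2634] [174.1 -20.1  13.5] F [ 0.1 -0.  -0.2]
tool axes (cols) in lane frame
 [[ 0.939 -0.016  0.344]
 [ 0.018 -0.995 -0.096]
 [ 0.343  0.097 -0.934]]
tcp in lane mm [507.3  32.7 263.4]
```

Call:
jog_arm --commands '[{"x": -1.5,"y": 4.5,"z": 0,"roll": 0},{"x": -1.5,"y": 4.5,"z": 0,"roll": 0},{"x": -1,"y": 4.5,"z": 0,"roll": 0}]'

```text
clock: 6.25
tool_pos: [1.1111, -0.1244, 0.2645]
orientation: [174.1, -20.1, 13.6]
force: [0.7, -0.5, 0.4]
opening: 0.0876
```

```bash
python3 o.py
```

```text
t 6.25 [  4.4  58.5  70.3   2.8 -81.1  98.2] [ 1.1111 -0.1244  0.2645] [174.1 -20.1  13.6] F [ 0.7 -0.5  0.4]
tool axes (cols) in lane frame
 [[ 0.939 -0.015  0.343]
 [ 0.019 -0.995 -0.096]
 [ 0.343  0.097 -0.934]]
tcp in lane mm [ 466.3 -102.6  264.5]
```

Call:
jog_arm --commands '[{"x": 4.8,"y": -1,"z": 0,"roll": 0},{"x": 4.8,"y": -1,"z": 0,"roll": 0},{"x": 4.8,"y": -1,"z": 0,"roll": 0},{"x": 4.8,"y": -1,"z": 0,"roll": 0}]'

```text
clock: 6.65
tool_pos: [1.1655, -0.0337, 0.2841]
orientation: [171.0, -26.7, 14.4]
force: [0.3, -0.2, 0.9]
opening: 0.0878
```

```bash
python3 o.py
```

```text
t 6.65 [ 10.   59.9  71.6   7.2 -74.5  92. ] [ 1.1655 -0.0337  0.2841] [171.  -26.7  14.4] F [ 0.3 -0.2  0.9]
tool axes (cols) in lane frame
 [[ 0.892 -0.035  0.45 ]
 [ 0.031 -0.99  -0.14 ]
 [ 0.45   0.139 -0.882]]
tcp in lane mm [538.9 -25.6 284.1]
```

```bash
cat > d.py <<'E'
import sys
from plant import ctrl
from h import *
# d.py x y z  (world target) -> tool-frame cm
o=ctrl.get_obs();M=R.from_euler('xyz',o['orientation'],degrees=True).as_matrix()
D=np.array([float(a) for a in sys.argv[1:4]])-o['tool_pos'];t=M.T@D*100;n=int(np.ceil(np.linalg.norm(t)/4.8));print(t.round(2),'rows',n,(t/n).round(2))
E
python3 d.py .85 .15 .47
python3 - <<'E'
from plant import ctrl
from h import *
o=ctrl.get_obs();M=R.from_euler('xyz',o['orientation'],degrees=True).as_matrix()
print((M.T@(np.array([.36,.77,.45])-[.85,.15,.47])*100/18).round(2))
for z in (.1,.2,.25):print('bottle',ray(__import__('pickle').load(open('m.pkl','rb'))['top'],(147,118),z))
E
```

```text
[-14.84 -20.93 -31.94] rows 9 [-1.65 -2.33 -3.55]
[-1.64 -3.86 -1.32]
bottle [0.84710661 0.51137322 0.1       ]
bottle [0.81648911 0.48173641 0.2       ]
bottle [0.80118035 0.466918   0.25      ]
```

Call:
jog_arm --commands '[{"x": -1.65,"y": -2.33,"z": -3.55,"roll": 0},{"x": -1.65,"y": -2.33,"z": -3.55,"roll": 0},{"x": -1.65,"y": -2.33,"z": -3.55,"roll": 0},{"x": -1.65,"y": -2.33,"z": -3.55,"roll": 0},{"x": -1.65,"y": -2.33,"z": -3.55,"roll": 0},{"x": -1.65,"y": -2.33,"z": -3.55,"roll": 0},{"x": -1.65,"y": -2.33,"z": -3.55,"roll": 0},{"x": -1.65,"y": -2.33,"z": -3.55,"roll": 0},{"x": -1.65,"y": -2.33,"z": -3.55,"roll": 0}]'

```text
clock: 7.55
tool_pos: [0.8539, 0.1473, 0.4695]
orientation: [171.1, -26.8, 14.4]
force: [-0.4, 1.1, 0.8]
opening: 0.0875
```

Call:
jog_arm --commands '[{"x": -1.7,"y": -4,"z": -1.3,"roll": 0},{"x": -1.7,"y": -4,"z": -1.3,"roll": 0},{"x": -1.7,"y": -4,"z": -1.3,"roll": 0},{"x": -1.7,"y": -4,"z": -1.3,"roll": 0},{"x": -1.7,"y": -4,"z": -1.3,"roll": 0},{"x": -1.7,"y": -4,"z": -1.3,"roll": 0},{"x": -1.7,"y": -4,"z": -1.3,"roll": 0},{"x": -1.7,"y": -4,"z": -1.3,"roll": 0},{"x": -1.7,"y": -4,"z": -1.3,"roll": 0},{"x": -1.7,"y": -4,"z": -1.3,"roll": 0},{"x": -1.7,"y": -4,"z": -1.3,"roll": 0},{"x": -1.7,"y": -4,"z": -1.3,"roll": 0}]'

```text
clock: 8.75
tool_pos: [0.519, 0.576, 0.4484]
orientation: [171.2, -26.7, 14.4]
force: [1.2, 0.7, 0.3]
opening: 0.0876
```

```bash
python3 o.py; python3 d.py .33 1.13 .42
```

```text
t 8.75 [ 74.2  18.3   8.6  28.3 -76.3  22.2] [0.519  0.576  0.4484] [171.2 -26.7  14.4] F [1.2 0.7 0.3]
tool axes (cols) in lane frame
 [[ 0.893 -0.034  0.449]
 [ 0.031 -0.99  -0.137]
 [ 0.449  0.136 -0.883]]
tcp in lane mm [ 38.4 708.7 448.4]
[ -5.36 -57.75  -8.4 ] rows 13 [-0.41 -4.44 -0.65]
```

Call:
jog_arm --commands '[{"x": -0.4,"y": -4.5,"z": -0.6,"roll": 0},{"x": -0.4,"y": -4.5,"z": -0.6,"roll": 0},{"x": -0.4,"y": -4.5,"z": -0.6,"roll": 0},{"x": -0.4,"y": -4.5,"z": -0.6,"roll": 0},{"x": -0.4,"y": -4.5,"z": -0.6,"roll": 0},{"x": -0.4,"y": -4.5,"z": -0.6,"roll": 0},{"x": -0.4,"y": -4.5,"z": -0.6,"roll": 0},{"x": -0.4,"y": -4.5,"z": -0.6,"roll": 0},{"x": -0.4,"y": -4.5,"z": -0.6,"roll": 0},{"x": -0.4,"y": -4.5,"z": -0.6,"roll": 0}]'

```text
clock: 9.75
tool_pos: [0.3697, 0.9422, 0.3892]
orientation: [173.5, -29.1, 14.9]
force: [0.7, -0.3, 1.5]
opening: 0.0877
```

```bash
python3 o.py
```

```text
t 9.75 [  89.    58.2   71.6   30.3 -100.3   20.5] [0.3697 0.9422 0.3892] [173.5 -29.1  14.9] F [ 0.7 -0.3  1.5]
tool axes (cols) in lane frame
 [[ 0.873 -0.013  0.488]
 [ 0.037 -0.995 -0.093]
 [ 0.486  0.099 -0.868]]
tcp in lane mm [ -28.8 1098.4  389.2]
```

Limit reached, and the tilt is now moving the right way. I'll continue.

Call:
jog_arm --commands '[{"x": 0.5,"y": -4.8,"z": -0.6,"roll": 0},{"x": 0.5,"y": -4.8,"z": -0.6,"roll": 0},{"x": 0.5,"y": -4.8,"z": -0.6,"roll": 0},{"x": 0.5,"y": -4.8,"z": -0.6,"roll": 0}]'

```text
clock: 10.15
tool_pos: [0.3159, 1.0226, 0.3595]
orientation: [179.5, -33.7, 14.9]
force: [0.0, 0.2, -0.6]
opening: 0.0878
```

```bash
python3 o.py
```

```text
t 10.15 [ 92.9  61.3  71.7  33.  -92.5  15.7] [0.3159 1.0226 0.3595] [179.5 -33.7  14.9] F [ 0.   0.2 -0.6]
tool axes (cols) in lane frame
 [[ 0.832  0.039  0.554]
 [ 0.036 -0.999  0.016]
 [ 0.554  0.007 -0.832]]
tcp in lane mm [ -64.1 1188.5  359.5]
```

```bash
python3 - <<'E'
import pickle
from h import *
m=pickle.load(open('m.pkl','rb'))
for z in (.1,.15,.2,.25,.3,.35):print(z,ray(m['scene'],(453,262),z).round(3),ray(m['top'],(140,117),z).round(3))
E
python3 d.py .6 .5 .45
```

```text
0.1 [0.676 0.524 0.1  ] [0.85  0.533 0.1  ]
0.15 [0.741 0.507 0.15 ] [0.834 0.517 0.15 ]
0.2 [0.807 0.49  0.2  ] [0.819 0.501 0.2  ]
0.25 [0.872 0.473 0.25 ] [0.804 0.486 0.25 ]
0.3 [0.938 0.456 0.3  ] [0.788 0.47  0.3  ]
0.35 [1.003 0.439 0.35 ] [0.773 0.455 0.35 ]
[16.68 57.8   0.69] rows 13 [1.28 4.45 0.05]
```

Call:
jog_arm --commands '[{"x": 1.4,"y": 4.8,"z": 0,"roll": 0},{"x": 1.4,"y": 4.8,"z": 0,"roll": 0},{"x": 1.4,"y": 4.8,"z": 0,"roll": 0},{"x": 1.4,"y": 4.8,"z": 0,"roll": 0},{"x": 1.4,"y": 4.8,"z": 0,"roll": 0},{"x": 1.4,"y": 4.8,"z": 0,"roll": 0},{"x": 1.4,"y": 4.8,"z": 0,"roll": 0},{"x": 1.4,"y": 4.8,"z": 0,"roll": 0},{"x": 1.4,"y": 4.8,"z": 0,"roll": 0},{"x": 1.4,"y": 4.8,"z": 0,"roll": 0},{"x": 1.4,"y": 4.8,"z": 0,"roll": 0},{"x": 1.4,"y": 4.8,"z": 0,"roll": 0}]'

```text
clock: 11.35
tool_pos: [0.5821, 0.537, 0.4624]
orientation: [179.6, -34.1, 14.8]
force: [0.2, 0.1, 0.4]
opening: 0.0875
```

```bash
python3 o.py;python3 d.py 1.0 .25 .4
```

```text
t 11.35 [ 67.6  11.3  -2.7  32.  -58.4  24.3] [0.5821 0.537  0.4624] [179.6 -34.1  14.8] F [0.2 0.1 0.4]
tool axes (cols) in lane frame
 [[ 0.827  0.038  0.561]
 [ 0.035 -0.999  0.017]
 [ 0.561  0.006 -0.828]]
tcp in lane mm [ 91.6 657.1 462.4]
[23.85 38.27 23.99] rows 11 [2.17 3.48 2.18]
```

Call:
jog_arm --commands '[{"x": 2.2,"y": 3.5,"z": 2.2,"roll": 0},{"x": 2.2,"y": 3.5,"z": 2.2,"roll": 0},{"x": 2.2,"y": 3.5,"z": 2.2,"roll": 0},{"x": 2.2,"y": 3.5,"z": 2.2,"roll": 0},{"x": 2.2,"y": 3.5,"z": 2.2,"roll": 0},{"x": 2.2,"y": 3.5,"z": 2.2,"roll": 0},{"x": 2.2,"y": 3.5,"z": 2.2,"roll": 0},{"x": 2.2,"y": 3.5,"z": 2.2,"roll": 0},{"x": 2.2,"y": 3.5,"z": 2.2,"roll": 0},{"x": 2.2,"y": 3.5,"z": 2.2,"roll": 0},{"x": 2.2,"y": 3.0,"z": 2.2,"roll": 0}]'

```text
clock: 12.45
tool_pos: [1.0043, 0.2526, 0.4029]
orientation: [179.0, -34.4, 15.1]
force: [0.4, 0.9, 0.8]
opening: 0.088
```

Call:
jog_arm --commands '[{"x": 4,"y": 0,"z": 2.4,"roll": 0},{"x": 4,"y": 0,"z": 2.4,"roll": 0},{"x": 4,"y": 0,"z": 2.4,"roll": 0},{"x": 4,"y": 0,"z": 2.4,"roll": 0}]'

```text
clock: 12.85
tool_pos: [1.1358, 0.2879, 0.3928]
orientation: [178.5, -35.8, 15.2]
force: [8.2, 3.4, 28.0]
opening: 0.0875
```

```bash
python3 o.py
```

```text
t 12.85 [ 26.1  55.3  71.7   8.3 -71.6  78.4] [1.1358 0.2879 0.3928] [178.5 -35.8  15.2] F [ 8.2  3.4 28. ]
tool axes (cols) in lane frame
 [[ 0.81   0.033  0.586]
 [ 0.039 -0.999  0.002]
 [ 0.585  0.022 -0.811]]
tcp in lane mm [578.9 294.8 392.8]
```

Call:
jog_arm --commands '[{"x": 3.5,"y": -0.5,"z": 0,"roll": 0},{"x": 0,"y": 0,"z": 0,"roll": 0}]'

```text
clock: 13.05
tool_pos: [1.1407, 0.2978, 0.4015]
orientation: [178.4, -37.4, 15.3]
force: [-1.8, 0.2, 0.8]
opening: 0.0876
```

```bash
python3 o.py
```

```text
t 13.05 [ 26.6  55.2  71.7   9.  -70.1  77.8] [1.1407 0.2978 0.4015] [178.4 -37.4  15.3] F [-1.8  0.2  0.8]
tool axes (cols) in lane frame
 [[ 0.794  0.033  0.607]
 [ 0.04  -0.999  0.003]
 [ 0.607  0.022 -0.794]]
tcp in lane mm [585.8 303.5 401.5]
```

```bash
cat > dl.py <<'E'
import sys
from plant import ctrl
from h import *
C=np.array([0.6337,-0.1244,0]);A=12.45
try: C[0],C[1],A=np.load('lane.npy')
except Exception: pass
Lr=R.from_euler('z',A,degrees=True).as_matrix()
def st():
    o=ctrl.get_obs();M=R.from_euler('xyz',o['orientation'],degrees=True).as_matrix()
    return o,M,Lr.T@(o['tool_pos']-C)
if __name__=='__main__':
    o,M,p=st();print('t',round(o['clock'],2),'lane mm',(p*1e3).round(1),'rpy',o['orientation'].round(1),'F lane',(Lr.T@o['force']).round(1),'j',o['joint_pos'].round(0))
    print('lane axes steps per 1cm: fwd',(M.T@Lr[:,0]).round(3),'left',(M.T@Lr[:,1]).round(3),'up',(M.T@Lr[:,2]).round(3))
    if len(sys.argv)>3:
        D=Lr@(np.array([float(a) for a in sys.argv[1:4]])/1e3-p);t=M.T@D*100;n=max(1,int(np.ceil(np.linalg.norm(t)/4.8)));print(t.round(2),'rows',n,(t/n).round(2))
E
python3 dl.py -260 40 220
```

```text
t 13.05 lane mm [586.1 303.  401.5] rpy [178.4 -37.4  15.3] F lane [-1.7  0.5  0.8] j [ 27.  55.  72.   9. -70.  78.]
lane axes steps per 1cm: fwd [0.794 0.032 0.607] left [ 0.039 -0.999  0.002] up [ 0.607  0.022 -0.794]
[-79.2   23.15 -37.02] rows 19 [-4.17  1.22 -1.95]
```

```bash
cat > kin.py <<'E'
from h import *
from scipy.optimize import least_squares
D=[([93.054,20.546,.682,0,-70.136,-16.507],[.157,.656,.227],[180,0,-13.46]),
([27.4,41.9,43.5,0,-91.9,75.],[.8549,.2266,.2815],[179.95,.27,12.41]),
([13.1,56.8,70.9,0,-105.2,89.3],[.9644,.0281,.2627],[179.98,1.17,12.46]),
([14.3,56.9,71.6,1.5,-100.4,88.5],[.9991,.0462,.27365],[178.71,-4.43,12.46]),
([14.9,59.5,71.6,3.8,-89.9,88.],[1.069,.0596,.2445],[176.6,-12.25,12.84]),
([12.5,59.7,71.6,5.6,-81.8,90.1],[1.1221,.0165,.2634],[174.1,-20.1,13.5]),
([4.4,58.5,70.3,2.8,-81.1,98.2],[1.1111,-.1244,.2645],[174.1,-20.1,13.6]),
([10.,59.9,71.6,7.2,-74.5,92.],[1.1655,-.0337,.2841],[171,-26.7,14.4]),
([74.2,18.3,8.6,28.3,-76.3,22.2],[.519,.576,.4484],[171.2,-26.7,14.4]),
([89.,58.2,71.6,30.3,-100.3,20.5],[.3697,.9422,.3892],[173.5,-29.1,14.9]),
([92.9,61.3,71.7,33,-92.5,15.7],[.3159,1.0226,.3595],[179.5,-33.7,14.9]),
([67.6,11.3,-2.7,32,-58.4,24.3],[.5821,.537,.4624],[179.6,-34.1,14.8]),
([26.6,55.2,71.7,9,-70.1,77.8],[1.1407,.2978,.4015],[178.4,-37.4,15.3])]
rx=lambda a:R.from_euler('x',a,degrees=True).as_matrix()
ry=lambda a:R.from_euler('y',a,degrees=True).as_matrix()
rz=lambda a:R.from_euler('z',a,degrees=True).as_matrix()
def fk(q,k):
    h,a,L1,e,L2,d,L3,o5x,o5y,d0=k
    M=rz(q[0]);p=M@[a,0,h]
    M=M@ry(q[1]);p=p+M@[0,d0,L1]
    M=M@ry(-q[2]);p=p+M@[0,0,e]
    M=M@rx(k_s[0]*q[3]) ;p=p+M@[L2,d,0]
    M=M@ry(-q[4]);p=p+M@[L3,o5y,o5x]
    M=M@rx(k_s[1]*q[5])
    return p,M
k_s=[1,1]
def rr(k):
    return np.ravel([fk(q,k)[0]-t for q,t,_ in D])
if __name__=='__main__':
  for s1 in(1,-1):
    k_s[0]=s1
    s=least_squares(rr,[.3,0,.6,0,.45,0,.3,0,-.19,0]);print(s1,s.x.round(3),np.abs(s.fun).max().round(4))
    print(fk(D[-1][0],s.x)[1][:,0], R.from_euler('xyz',D[-1][2],degrees=True).as_matrix()[:,2])
E
python3 kin.py
```

```text
1 [ 0.198  0.187  0.476 -0.265  0.4   -0.94   0.04   0.006  1.311 -0.615] 0.1068
[ 0.46180568  0.39576076 -0.79379401] [ 0.59298823  0.1332756  -0.79410489]
-1 [ 2.010e-01  3.000e-03  6.000e-01 -1.000e-03  4.620e-01 -2.178e+00
  3.780e-01 -1.000e-03  1.986e+00 -0.000e+00] 0.001
[ 0.59353055  0.13271226 -0.79379401] [ 0.59298823  0.1332756  -0.79410489]
```

```bash
cat > ik.py <<'E'
import kin;from kin import *
kin.k_s[0]=-1
K=least_squares(rr,[.3,0,.6,0,.45,0,.3,0,-.19,0]).x
lo=np.array([-176.03,-82.01,-58.28,-173.87,-174.79]);hi=np.array([176.03,121.73,71.71,95.51,-.11])
def ik(p,zt,q0=(10,10,-30,20,-60),w=.3):
    f=lambda q:np.r_[fk(list(q)+[0],K)[0]-p,w*(fk(list(q)+[0],K)[1][:,0]-zt)]
    best=None
    for q00 in (q0,(0,0,-50,0,-40),(40,-10,-40,40,-60),(60,0,-30,60,-80),(40,0,-50,-40,-60),(-20,20,-50,0,-30),(0,-40,-50,0,-100)):
        s=least_squares(f,q00,bounds=(lo,hi),x_scale=30.)
        if best is None or s.cost<best.cost: best=s
    return best.x,np.abs(best.fun[:3]).max(),best.fun[3:]/w
if __name__=='__main__':
    Lr=rz(12.45);C=np.array([.6337,-.1244,0])
    for th in(37.4,34,30,25):
      zt=Lr@[np.sin(np.radians(th)),.003,-np.cos(np.radians(th))]
      for x,z in((-180,120),(-175,45),(-146,43),(-100,39),(-50,39),(0,39)):
        q,e,r=ik(C+Lr@(np.array([x,40,z])/1e3),zt);print(th,x,z,q.round(0),'poserr mm',round(e*1e3,1),r.round(2))
E
python3 ik.py
```

```text
37.4 -180 120 [ -5.  -5. -44. -36. -18.] poserr mm 0.0 [-0. -0.  0.]
37.4 -175 45 [-19.   7. -39. -61. -21.] poserr mm 0.0 [-0. -0.  0.]
37.4 -146 43 [-15.   9. -37. -61. -19.] poserr mm 0.0 [-0. -0.  0.]
37.4 -100 39 [-11.  12. -34. -59. -16.] poserr mm 0.0 [-0. -0.  0.]
37.4 -50 39 [ -6.  15. -31. -55. -14.] poserr mm 0.0 [-0. -0.  0.]
37.4 0 39 [ -1.  18. -28. -49. -11.] poserr mm 0.0 [-0. -0.  0.]
34 -180 120 [  1.  -5. -47. -24. -16.] poserr mm 0.0 [-0. -0.  0.]
34 -175 45 [-10.   6. -41. -50. -17.] poserr mm 0.0 [-0. -0.  0.]
34 -146 43 [ -7.   8. -39. -48. -15.] poserr mm 0.0 [-0. -0.  0.]
34 -100 39 [ -4.  12. -36. -46. -13.] poserr mm 0.0 [-0. -0.  0.]
34 -50 39 [  0.  15. -34. -40. -11.] poserr mm 0.0 [-0. -0.  0.]
34 0 39 [  4.  18. -31. -34.  -9.] poserr mm 0.0 [-0. -0.  0.]
30 -180 120 [  4.  -5. -48. -14. -17.] poserr mm 0.0 [-0. -0.  0.]
30 -175 45 [ -2.   6. -44. -35. -13.] poserr mm 0.0 [-0. -0.  0.]
30 -146 43 [  0.   8. -43. -33. -11.] poserr mm 0.0 [-0. -0.  0.]
30 -100 39 [  3.  12. -40. -30. -10.] poserr mm 0.0 [-0. -0.  0.]
30 -50 39 [  5.  15. -37. -25.  -9.] poserr mm 0.0 [-0. -0.  0.]
30 0 39 [  7.  18. -34. -20.  -9.] poserr mm 0.0 [-0. -0.  0.]
25 -180 120 [  6.  -4. -48.  -8. -22.] poserr mm 0.0 [-0. -0.  0.]
25 -175 45 [  5.   6. -48. -18. -11.] poserr mm 0.0 [-0. -0.  0.]
25 -146 43 [  6.   8. -46. -16. -11.] poserr mm 0.0 [-0. -0.  0.]
25 -100 39 [  7.  12. -43. -14. -10.] poserr mm 0.0 [-0. -0.  0.]
25 -50 39 [  8.  15. -39. -11. -11.] poserr mm 0.0 [-0. -0.  0.]
25 0 39 [  9.  19. -35.  -9. -12.] poserr mm 0.0 [-0. -0.  0.]
```

```bash
python3 dl.py -178 40 200
```

```text
t 13.05 lane mm [586.1 303.  401.5] rpy [178.4 -37.4  15.3] F lane [-1.7  0.5  0.8] j [ 27.  55.  72.   9. -70.  78.]
lane axes steps per 1cm: fwd [0.794 0.032 0.607] left [ 0.039 -0.999  0.002] up [ 0.607  0.022 -0.794]
[-73.91  23.37 -30.45] rows 18 [-4.11  1.3  -1.69]
```

Call:
jog_arm --commands '[{"x": -4.1,"y": 1.3,"z": -1.7,"roll": 0},{"x": -4.1,"y": 1.3,"z": -1.7,"roll": 0},{"x": -4.1,"y": 1.3,"z": -1.7,"roll": 0},{"x": -4.1,"y": 1.3,"z": -1.7,"roll": 0},{"x": -4.1,"y": 1.3,"z": -1.7,"roll": 0},{"x": -4.1,"y": 1.3,"z": -1.7,"roll": 0},{"x": -4.1,"y": 1.3,"z": -1.7,"roll": 0},{"x": -4.1,"y": 1.3,"z": -1.7,"roll": 0},{"x": -4.1,"y": 1.3,"z": -1.7,"roll": 0},{"x": -4.1,"y": 1.3,"z": -1.7,"roll": 0},{"x": -4.1,"y": 1.3,"z": -1.7,"roll": 0},{"x": -4.1,"y": 1.3,"z": -1.7,"roll": 0}]'

```text
clock: 14.25
tool_pos: [0.7161, 0.0359, 0.289]
orientation: [178.4, -38.0, 15.2]
force: [0.4, -0.1, -0.1]
opening: 0.0876
```

```bash
python3 dl.py -178 40 200
```

```text
t 14.25 lane mm [115.  138.7 289. ] rpy [178.4 -38.   15.2] F lane [ 0.4 -0.2 -0.1] j [ 21.   4. -29.  15. -20.  72.]
lane axes steps per 1cm: fwd [0.788 0.031 0.615] left [ 0.038 -0.999  0.002] up [ 0.615  0.022 -0.788]
[-28.93   8.75 -11.03] rows 7 [-4.13  1.25 -1.58]
```

Call:
jog_arm --commands '[{"x": -2.9,"y": 0.9,"z": -1.1,"roll": 0},{"x": -2.9,"y": 0.9,"z": -1.1,"roll": 0},{"x": -2.9,"y": 0.9,"z": -1.1,"roll": 0},{"x": -2.9,"y": 0.9,"z": -1.1,"roll": 0},{"x": -2.9,"y": 0.9,"z": -1.1,"roll": 0},{"x": -2.9,"y": 0.9,"z": -1.1,"roll": 0},{"x": -2.9,"y": 0.9,"z": -1.1,"roll": 0},{"x": -2.9,"y": 0.9,"z": -1.1,"roll": 0},{"x": -2.9,"y": 0.9,"z": -1.1,"roll": 0},{"x": -2.9,"y": 0.9,"z": -1.1,"roll": 0},{"x": 0,"y": 0,"z": 0,"roll": 0}]'

```text
clock: 15.35
tool_pos: [0.4505, -0.128, 0.2014]
orientation: [178.1, -37.9, 15.3]
force: [1.3, -0.2, 0.8]
opening: 0.0874
```

```bash
python3 dl.py -178 40 110
python3 - <<'E'
from plant import ctrl
from dl import *
import pickle
o=ctrl.get_obs();M=R.from_euler('xyz',o['orientation'],degrees=True).as_matrix()
s=ctrl.snapshot('wrist');H=s['hand_eye']
c=(s['mtx'],M@H[:3,:3],o['tool_pos']+M@H[:3,3]);pickle.dump(c,open('w1.pkl','wb'))
im=s['image'][:,:,::-1].copy();cv2.imwrite('pics/w1raw.png',im)
def P(q): return tuple(int(v) for v in proj(c,C+Lr@(np.array(q)/1e3))[0])
for q in [(180,54,30),(180,-54,30),(-235,-54,30),(38,105,68),(-214,105,68),(0,-22,22),(46,66,70),(-226,66,70),(-46-92,46,58),(-46-92,-46,58),(46-92,46,58),(46-92,-46,58)]:
    cv2.circle(im,P(q),4,(0,255,0),1)
cv2.imwrite('pics/w1.png',im)
E
```

```text
t 15.35 lane mm [-179.6   36.   201.4] rpy [178.1 -37.9  15.3] F lane [ 1.2 -0.5  0.8] j [  2. -15. -45. -16. -23. 115.]
lane axes steps per 1cm: fwd [0.788 0.028 0.615] left [ 0.039 -0.999 -0.004] up [ 0.614  0.027 -0.789]
[-5.47 -0.64  7.31] rows 2 [-2.74 -0.32  3.65]
```

View pics/w1.png

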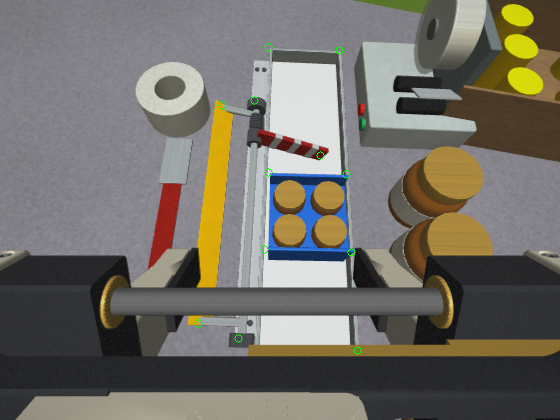

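Call:
jog_arm --commands '[{"x": -2.7,"y": -0.3,"z": 3.6,"roll": 0},{"x": -2.7,"y": -0.3,"z": 3.7,"roll": 0},{"x": -1.6,"y": 0,"z": 2,"roll": 0},{"x": 0,"y": 0,"z": 0,"roll": 0}]'

```text
clock: 15.8
tool_pos: [0.45, -0.1258, 0.0961]
orientation: [178.3, -37.1, 15.2]
force: [0.5, -0.4, 0.5]
opening: 0.0879
```

```bash
python3 dl.py -176 40 50
```

```text
t 15.8 lane mm [-179.7   38.2   96.1] rpy [178.3 -37.1  15.2] F lane [ 0.4 -0.5  0.5] j [ -8.  -1. -42. -43. -18. 150.]
lane axes steps per 1cm: fwd [0.796 0.031 0.604] left [ 0.039 -0.999 -0.   ] up [ 0.604  0.024 -0.797]
[-2.49 -0.28  3.9 ] rows 1 [-2.49 -0.28  3.9 ]
```

Run:
```python
import ik;from ik import *
from dl import st,Lr,C
from plant import ctrl
def toolR(rpy): return R.from_euler('xyz',rpy,degrees=True).as_matrix()
def ang(q5,T):  # angle of tool x about x axis in frame M
    M=fk(list(q5)+[0],K)[1];v=M.T@T[:,0];return np.degrees(np.arctan2(v[2],v[1]))
for q,t,rpy in D[::3]: print(q[5],ang(q[:5],toolR(rpy)).round(1))
o,M,p=st();print('now',o['joint_pos'][5],ang(o['joint_pos'][:5],M))
q0=o['joint_pos'][:5]
for x,z in((-176,60),(-176,44),(-146,43),(-120,39),(-60,39),(0,39)):
    q,e,r=ik.ik(C+Lr@(np.array([x,40,z])/1e3),M[:,2],q0);print(x,z,q.round(1),round(e*1e3,1),ang(q,M).round(1))
```

```text
-16.507 -163.5
88.5 91.6
98.2 81.8
20.5 159.4
77.8 102.1
now 150.43060962396189 29.56939037603813Traceback (most recent call last):
  File "<stdin>", line 11, in <module>
AttributeError: 'function' object has no attribute 'ik'
```

Run:
```python
from ik import *
from dl import st,Lr,C
def ang(q5,T):
    M=fk(list(q5)+[0],K)[1];v=M.T@T[:,0];return 180-np.degrees(np.arctan2(v[2],v[1]))
o,M,p=st();q0=o['joint_pos'][:5]
for x,z in((-176,60),(-176,44),(-160,43),(-146,43),(-120,39),(-60,39),(0,39)):
    q,e,r=ik(C+Lr@(np.array([x,40,z])/1e3),M[:,2],q0);print(x,z,q.round(1),round(e*1e3,1),'j6',ang(q,M).round(1))
```

```text
-176 60 [-14.9   4.6 -40.1 -55.8 -19.6] 0.0 j6 168.8
-176 44 [-18.2   7.2 -39.4 -61.1 -20.6] 0.0 j6 177.0
-160 43 [-16.3   8.2 -38.4 -60.8 -19.4] 0.0 j6 175.1
-146 43 [-14.6   9.  -37.5 -60.  -18.5] 0.0 j6 173.0
-120 39 [-12.3  11.  -35.7 -59.7 -17. ] 0.0 j6 171.0
-60 39 [ -6.   14.4 -31.9 -54.5 -13.5] 0.0 j6 160.8
0 39 [ -0.8  17.9 -28.3 -47.5 -10.8] 0.0 j6 149.8
```

Call:
jog_arm --commands '[{"x": 2.7,"y": 0.1,"z": -3.6,"roll": 0},{"x": 2.7,"y": 0.1,"z": -3.6,"roll": 0},{"x": 0,"y": 0,"z": 0,"roll": 0.149},{"x": 0,"y": 0,"z": 0,"roll": 0.149},{"x": 0,"y": 0,"z": 0,"roll": 0.149},{"x": 0,"y": 0,"z": 0,"roll": 0.149},{"x": 0,"y": 0,"z": 0,"roll": 0.149},{"x": 0,"y": 0,"z": 0,"roll": 0.149},{"x": 0,"y": 0,"z": 0,"roll": 0.149},{"x": 0,"y": 0,"z": 0,"roll": 0.149},{"x": 0,"y": 0,"z": 0,"roll": 0.149},{"x": 0,"y": 0,"z": 0,"roll": 0.149}]'

```text
clock: 17.0
tool_pos: [0.4482, -0.1256, 0.1594]
orientation: [-143.0, -3.8, -72.2]
force: [-0.3, 0.8, -0.4]
opening: 0.0877
```

Call:
jog_arm --commands '[{"x": 0,"y": 0,"z": 0,"roll": 0.149},{"x": 0,"y": 0,"z": 0,"roll": 0.149},{"x": 0,"y": 0,"z": 0,"roll": 0.149},{"x": 0,"y": 0,"z": 0,"roll": 0.149},{"x": 0,"y": 0,"z": 0,"roll": 0.149},{"x": 0,"y": 0,"z": 0,"roll": 0.149},{"x": 0,"y": 0,"z": 0,"roll": 0.149},{"x": 0,"y": 0,"z": 0,"roll": 0.149},{"x": 0,"y": 0,"z": 0,"roll": 0.149},{"x": 0,"y": 0,"z": 0,"roll": 0.149},{"x": 0,"y": 0,"z": 0,"roll": 0.149}]'

```text
clock: 18.1
tool_pos: [0.4482, -0.1256, 0.1595]
orientation: [-178.1, 37.2, -164.2]
force: [-0.2, 0.4, 0.2]
opening: 0.0875
```

```bash
python3 dl.py -176 40 95;python3 o.py
```

```text
t 18.1 lane mm [-181.4   38.8  159.5] rpy [-178.1   37.2 -164.2] F lane [-0.1  0.4  0.2] j [ -0. -10. -46. -23. -20. -55.]
lane axes steps per 1cm: fwd [-0.796 -0.04   0.605] left [-0.047  0.999  0.003] up [-0.604 -0.026 -0.797]
[3.46 0.27 5.46] rows 2 [1.73 0.13 2.73]
t 18.1 [ -0.  -10.5 -45.7 -23.4 -19.7 -55.2] [ 0.4482 -0.1256  0.1595] [-178.1   37.2 -164.2] F [-0.2  0.4  0.2]
tool axes (cols) in lane frame
 [[-0.795 -0.04   0.605]
 [-0.048  0.999  0.004]
 [-0.604 -0.026 -0.797]]
tcp in lane mm [-181.5   38.6  159.5]
```

Call:
jog_arm --commands '[{"x": 1.6,"y": 0.1,"z": 2.6,"roll": 0},{"x": 1.6,"y": 0.1,"z": 2.6,"roll": 0},{"x": 1.2,"y": 0,"z": 1.5,"roll": 0},{"x": 0.6,"y": 0,"z": 0.8,"roll": 0},{"x": 0,"y": 0,"z": 0,"roll": 0}]'

```text
clock: 18.6
tool_pos: [0.4516, -0.1265, 0.0692]
orientation: [-177.9, 36.8, -163.8]
force: [0.3, 0.1, -0.4]
opening: 0.088
```

```bash
python3 dl.py -176 40 50
```

```text
t 18.6 lane mm [-178.3   37.2   69.2] rpy [-177.9   36.8 -163.8] F lane [ 0.3  0.  -0.4] j [-13.   3. -40. -51. -20. -16.]
lane axes steps per 1cm: fwd [-0.799 -0.043  0.6  ] left [-0.052  0.999  0.003] up [-0.599 -0.029 -0.8  ]
[0.95 0.32 1.68] rows 1 [0.95 0.32 1.68]
```

Run:
```python
from plant import ctrl
import cv2
for c,(x,y) in {'scene':(130,120),'top':(275,130)}.items():
    im=ctrl.snapshot(c)['image'][:,:,::-1];cv2.imwrite(f'pics/e_{c}.png',cv2.resize(im[y:y+150,x:x+170],None,fx=4,fy=4,interpolation=cv2.INTER_CUBIC))
```

```text
(no output)
```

View pics/e_scene.png

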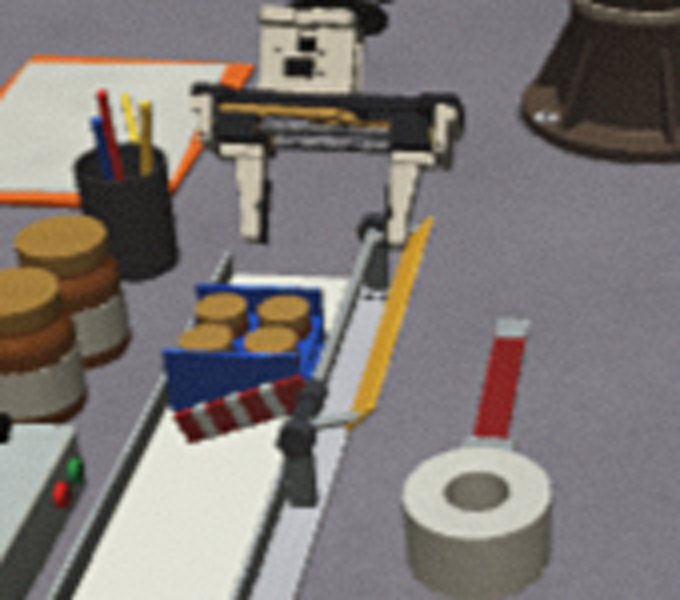

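View pics/e_top.png

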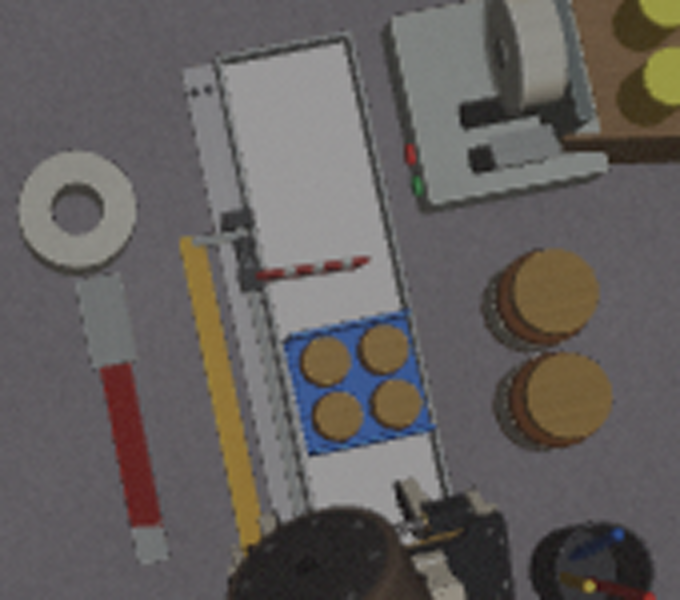

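Call:
jog_arm --commands '[{"x": -1.3,"y": 0,"z": -1.7,"roll": 0},{"x": 0,"y": 0.9,"z": 0,"roll": 0},{"x": 0.6,"y": 0.05,"z": 0.9,"roll": 0},{"x": 0.6,"y": 0.05,"z": 0.9,"roll": 0},{"x": 0,"y": 0,"z": 0,"roll": 0}]'

```text
clock: 19.2
tool_pos: [0.4492, -0.1149, 0.068]
orientation: [-178.0, 36.8, -163.7]
force: [0.5, -0.5, 1.4]
opening: 0.0879
```

```bash
python3 dl.py -176 46 55
```

```text
t 19.2 lane mm [-178.2   49.1   68. ] rpy [-178.    36.8 -163.7] F lane [ 0.4 -0.6  1.4] j [-11.   2. -42. -51. -18. -18.]
lane axes steps per 1cm: fwd [-0.799 -0.046  0.6  ] left [-0.053  0.999  0.005] up [-0.599 -0.028 -0.8  ]
[ 0.62 -0.28  1.16] rows 1 [ 0.62 -0.28  1.16]
```

Call:
jog_arm --commands '[{"x": 0.6,"y": -0.1,"z": 0.8,"roll": 0},{"x": 0.5,"y": -0.1,"z": 0.7,"roll": 0},{"x": 0,"y": 0,"z": 0,"roll": 0}]'

```text
clock: 19.5
tool_pos: [0.4496, -0.1181, 0.049]
orientation: [-178.0, 36.7, -163.8]
force: [0.6, -0.4, 2.4]
opening: 0.088
```

```bash
python3 dl.py -176 47 45
python3 - <<'E'
from plant import ctrl
import cv2
for c,(x,y) in {'scene':(130,120)}.items():
    im=ctrl.snapshot(c)['image'][:,:,::-1];cv2.imwrite(f'pics/f_{c}.png',cv2.resize(im[y:y+150,x:x+170],None,fx=4,fy=4,interpolation=cv2.INTER_CUBIC))
E
```

```text
t 19.5 lane mm [-178.4   45.8   49. ] rpy [-178.    36.7 -163.8] F lane [ 0.5 -0.5  2.4] j [-15.   6. -40. -58. -19.  -8.]
lane axes steps per 1cm: fwd [-0.8   -0.044  0.599] left [-0.052  0.999  0.005] up [-0.598 -0.027 -0.801]
[0.04 0.12 0.46] rows 1 [0.04 0.12 0.46]
```

View pics/f_scene.png

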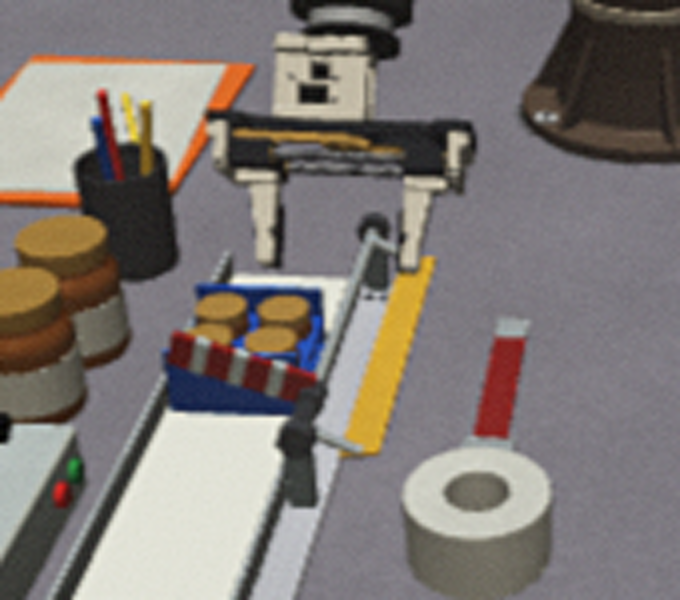

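Call:
jog_arm --commands '[{"x": 0.3,"y": 0.1,"z": 0.4,"roll": 0},{"x": 0.25,"y": 0,"z": 0.3,"roll": 0},{"x": 0,"y": 0,"z": 0,"roll": 0}]'

```text
clock: 19.85
tool_pos: [0.4495, -0.1173, 0.0405]
orientation: [-178.0, 36.8, -163.8]
force: [1.7, -1.9, 4.7]
opening: 0.0879
```

```bash
python3 dl.py -176 47 40
cat > look.py <<'E'
import sys
from plant import ctrl
import cv2
n=sys.argv[1]
im=ctrl.snapshot('scene')['image'][:,:,::-1];cv2.imwrite(f'pics/{n}.png',cv2.resize(im[120:270,130:300],None,fx=4,fy=4,interpolation=cv2.INTER_CUBIC))
E
python3 look.py g
```

```text
t 19.85 lane mm [-178.4   46.6   40.5] rpy [-178.    36.8 -163.8] F lane [ 1.3 -2.2  4.7] j [-17.   7. -40. -61. -20.  -4.]
lane axes steps per 1cm: fwd [-0.799 -0.045  0.599] left [-0.053  0.999  0.004] up [-0.599 -0.028 -0.801]
[-0.16  0.03  0.18] rows 1 [-0.16  0.03  0.18]
```

View pics/g.png

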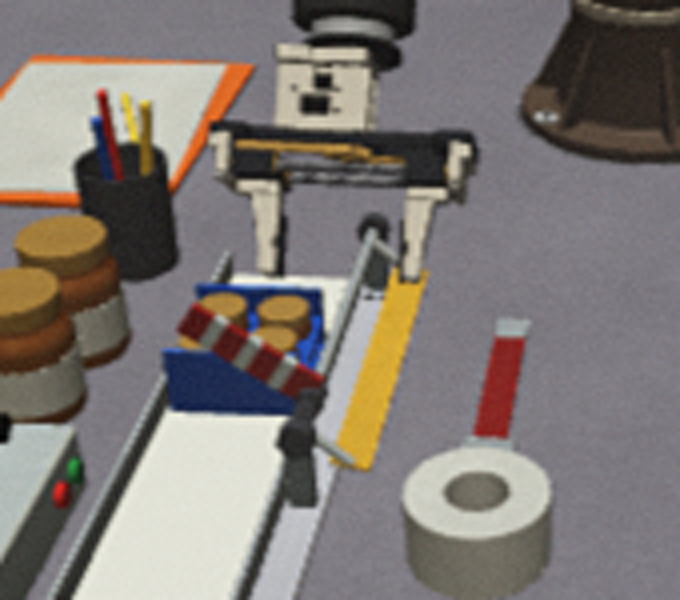

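```bash
cat > gate.py <<'E'
from h import *
import pickle
from dl import C,Lr
m=pickle.load(open('m.pkl','rb'))
for g in (0,.5,.7,.8,.9,1.0,1.13):
    a=np.radians(14.4)-g;b=np.radians(-22.2)+g
    bar=[38,66+40*np.cos(a),58+40*np.sin(a)];tip=[0,66-95*np.cos(b),58+95*np.sin(b)]
    f=lambda q:((proj(m['scene'],C+Lr@(np.array(q)/1e3))[0]-[130,120])*4).round(0)
    print(g,'tip',f(tip),'bar end',f(bar),np.round(bar[1:]))
E
python3 gate.py
```

```text
0 tip [185. 430.] bar end [359. 416.] [105.  68.]
0.5 tip [166. 372.] bar end [362. 441.] [105.  48.]
0.7 tip [168. 348.] bar end [358. 451.] [102.  41.]
0.8 tip [171. 336.] bar end [356. 455.] [100.  37.]
0.9 tip [176. 325.] bar end [352. 459.] [98. 34.]
1.0 tip [182. 315.] bar end [349. 463.] [95. 31.]
1.13 tip [192. 302.] bar end [343. 467.] [92. 27.]
```

Call:
jog_arm --commands '[{"x": -0.22,"y": 0,"z": -0.3,"roll": 0},{"x": -0.8,"y": -0.05,"z": 0.6,"roll": 0},{"x": -0.8,"y": -0.05,"z": 0.6,"roll": 0},{"x": -0.8,"y": -0.05,"z": 0.6,"roll": 0},{"x": 0,"y": 0,"z": 0,"roll": 0}]'

```text
clock: 20.4
tool_pos: [0.4794, -0.1094, 0.0427]
orientation: [-178.1, 36.7, -163.7]
force: [1.8, 0.3, 2.8]
opening: 0.0876
```

```bash
python3 dl.py -140 47 44; python3 look.py h1
```

```text
t 20.4 lane mm [-147.4   47.9   42.7] rpy [-178.1   36.7 -163.7] F lane [ 1.8 -0.1  2.8] j [-12.   8. -38. -58. -18. -10.]
lane axes steps per 1cm: fwd [-0.8   -0.047  0.598] left [-0.054  0.999  0.007] up [-0.597 -0.027 -0.802]
[-0.67 -0.13  0.34] rows 1 [-0.67 -0.13  0.34]
```

View pics/h1.png

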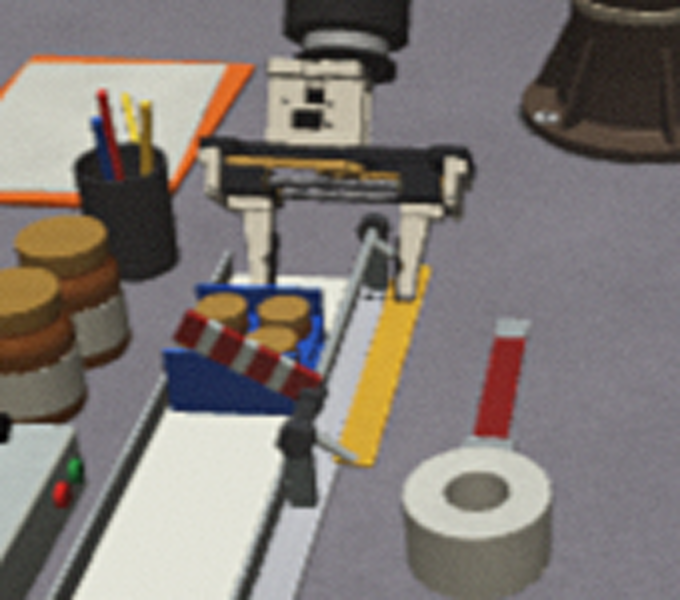

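Call:
jog_arm --commands '[{"x": -0.64,"y": -0.06,"z": 0.48,"roll": 0},{"x": -0.64,"y": -0.06,"z": 0.48,"roll": 0},{"x": -0.55,"y": -0.05,"z": 0.6,"roll": 0},{"x": -0.55,"y": -0.05,"z": 0.6,"roll": 0},{"x": 0,"y": 0,"z": 0,"roll": 0}]'

```text
clock: 20.95
tool_pos: [0.5093, -0.1037, 0.039]
orientation: [-178.1, 36.6, -163.8]
force: [-1.3, 0.1, 2.4]
opening: 0.0876
```

```bash
python3 dl.py -100 47 40; python3 look.py h2
```

```text
t 20.95 lane mm [-117.1   47.    39. ] rpy [-178.1   36.6 -163.8] F lane [-1.2  0.4  2.4] j [-10.  11. -36. -57. -16. -13.]
lane axes steps per 1cm: fwd [-0.801 -0.046  0.597] left [-0.052  0.999  0.007] up [-0.596 -0.026 -0.802]
[-1.43 -0.08  0.93] rows 1 [-1.43 -0.08  0.93]
```

View pics/h2.png

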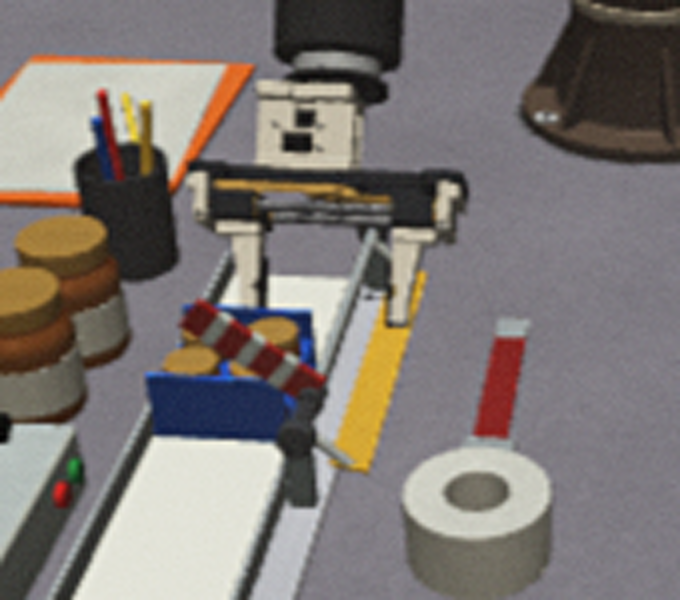

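Call:
jog_arm --commands '[{"x": -0.64,"y": -0.04,"z": 0.48,"roll": 0},{"x": -0.64,"y": -0.04,"z": 0.48,"roll": 0},{"x": -0.64,"y": -0.04,"z": 0.48,"roll": 0},{"x": -0.64,"y": -0.04,"z": 0.48,"roll": 0},{"x": -0.64,"y": -0.04,"z": 0.48,"roll": 0},{"x": -0.64,"y": -0.04,"z": 0.48,"roll": 0},{"x": 0,"y": 0,"z": 0,"roll": 0}]'

```text
clock: 21.7
tool_pos: [0.5577, -0.0933, 0.0397]
orientation: [-178.1, 36.7, -163.7]
force: [-0.4, 1.7, 1.7]
opening: 0.0878
```

```bash
python3 dl.py -20 47 39; python3 look.py h3
```

```text
t 21.7 lane mm [-67.5  46.7  39.7] rpy [-178.1   36.7 -163.7] F lane [-0.1  1.8  1.7] j [ -5.  13. -33. -53. -13. -21.]
lane axes steps per 1cm: fwd [-0.8   -0.047  0.598] left [-0.054  0.999  0.006] up [-0.598 -0.027 -0.801]
[-3.76 -0.19  2.89] rows 1 [-3.76 -0.19  2.89]
```

View pics/h3.png

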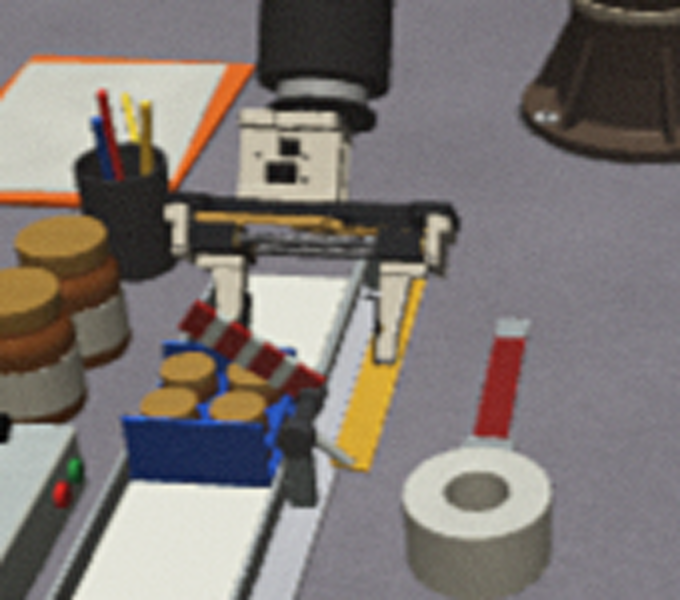

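Call:
jog_arm --commands '[{"x": -0.64,"y": -0.04,"z": 0.48,"roll": 0},{"x": -0.64,"y": -0.04,"z": 0.48,"roll": 0},{"x": -0.64,"y": -0.04,"z": 0.48,"roll": 0},{"x": -0.64,"y": -0.04,"z": 0.48,"roll": 0},{"x": -0.64,"y": -0.04,"z": 0.48,"roll": 0},{"x": 0,"y": 0,"z": 0,"roll": 0}]'

```text
clock: 22.35
tool_pos: [0.5963, -0.0852, 0.0397]
orientation: [-178.1, 36.7, -163.7]
force: [0.9, 1.1, 2.0]
opening: 0.0874
```

```bash
python3 dl.py -2 47 39; python3 look.py h4
python3 - <<'E'
from h import *
import pickle
from dl import C,Lr
m=pickle.load(open('m.pkl','rb'))
for x in(20,30,40,50,55):
  print(x,[((proj(m['scene'],C+Lr@(np.array(q)/1e3))[0]-[130,120])*4).round(0) for q in((x+46,-46,58),(x+46,46,58),(x-46,-46,58))])
E
```

```text
t 22.35 lane mm [-28.   46.3  39.7] rpy [-178.1   36.7 -163.7] F lane [1.2 0.9 2. ] j [ -1.  16. -31. -48. -11. -28.]
lane axes steps per 1cm: fwd [-0.8   -0.046  0.598] left [-0.053  0.999  0.006] up [-0.598 -0.027 -0.801]
[-2.05 -0.05  1.61] rows 1 [-2.05 -0.05  1.61]
20 [array([109., 444.]), array([257., 451.]), array([153., 362.])]
30 [array([104., 454.]), array([253., 461.]), array([148., 370.])]
40 [array([ 99., 464.]), array([249., 471.]), array([144., 379.])]
50 [array([ 94., 474.]), array([245., 481.]), array([139., 387.])]
55 [array([ 91., 479.]), array([243., 486.]), array([137., 392.])]
```

View pics/h4.png

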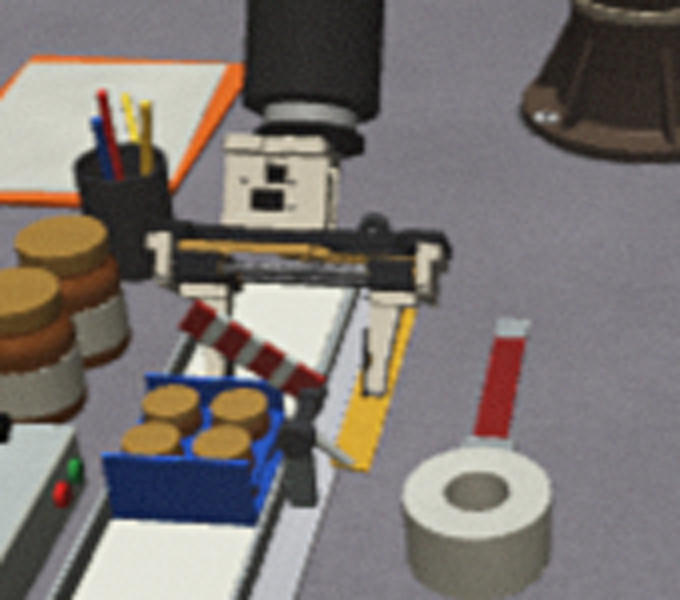

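Call:
jog_arm --commands '[{"x": -0.48,"y": -0.02,"z": 0.36,"roll": 0},{"x": -0.48,"y": -0.02,"z": 0.36,"roll": 0},{"x": -0.48,"y": -0.02,"z": 0.36,"roll": 0},{"x": -0.44,"y": -0.02,"z": 0.33,"roll": 0},{"x": 0,"y": 0,"z": 0,"roll": 0}]'

```text
clock: 22.9
tool_pos: [0.6185, -0.08, 0.0393]
orientation: [-178.1, 36.7, -163.8]
force: [-1.1, -0.0, 2.2]
opening: 0.0876
```

```bash
python3 dl.py -2 47 39; python3 look.py h5
```

```text
t 22.9 lane mm [-5.3 46.7 39.3] rpy [-178.1   36.7 -163.8] F lane [-1.1  0.2  2.2] j [  0.  17. -29. -46. -10. -32.]
lane axes steps per 1cm: fwd [-0.8   -0.046  0.598] left [-0.053  0.999  0.006] up [-0.597 -0.027 -0.802]
[-0.25  0.02  0.22] rows 1 [-0.25  0.02  0.22]
```

View pics/h5.png

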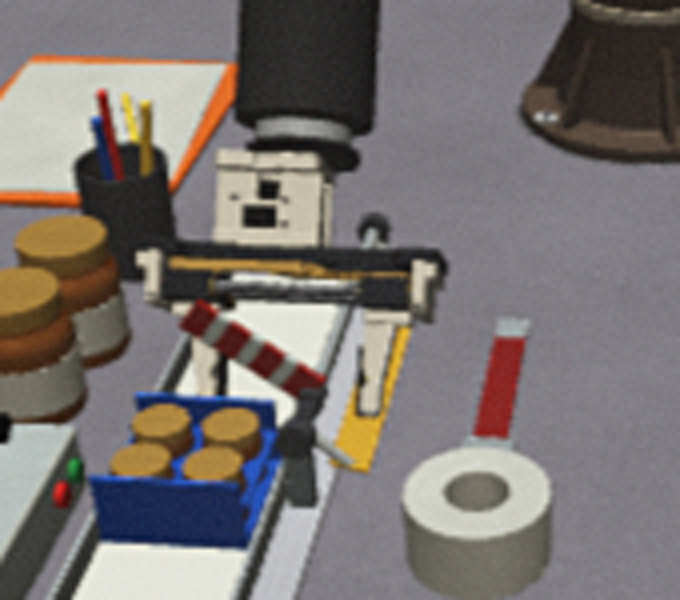

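Call:
jog_arm --commands '[{"x": -0.22,"y": 0,"z": 0.16,"roll": 0},{"x": -0.22,"y": 0,"z": 0.16,"roll": 0},{"x": 0,"y": 0,"z": 0,"roll": 0}]'

```text
clock: 23.25
tool_pos: [0.6234, -0.0786, 0.0392]
orientation: [-178.1, 36.6, -163.8]
force: [-2.9, -0.5, 3.6]
opening: 0.0872
```

```bash
python3 dl.py -80 47 40
```

```text
t 23.25 lane mm [-0.2 46.9 39.2] rpy [-178.1   36.6 -163.8] F lane [-2.9  0.1  3.6] j [  1.  18. -29. -45. -10. -33.]
lane axes steps per 1cm: fwd [-0.801 -0.046  0.597] left [-0.053  0.999  0.006] up [-0.597 -0.027 -0.802]
[ 6.35  0.37 -4.83] rows 2 [ 3.17  0.18 -2.42]
```

Retreat 80 mm with the bar still held, then check.

Call:
jog_arm --commands '[{"x": 1.2,"y": 0.07,"z": -0.9,"roll": 0},{"x": 1.6,"y": 0.09,"z": -1.2,"roll": 0},{"x": 1.6,"y": 0.09,"z": -1.2,"roll": 0},{"x": 1.6,"y": 0.09,"z": -1.2,"roll": 0},{"x": 0,"y": 0,"z": 0,"roll": 0}]'

```text
clock: 23.75
tool_pos: [0.5494, -0.0955, 0.0401]
orientation: [-178.1, 36.7, -163.8]
force: [-2.7, 0.0, 2.4]
opening: 0.0873
```

```bash
python3 dl.py -80 47 100; python3 look.py h6;  python3 - <<'E'
from plant import ctrl
import cv2
im=ctrl.snapshot('top')['image'][:,:,::-1];cv2.imwrite('pics/t6.png',cv2.resize(im[130:280,275:435],None,fx=4,fy=4,interpolation=cv2.INTER_CUBIC))
E
```

```text
t 23.75 lane mm [-76.1  46.4  40.1] rpy [-178.1   36.7 -163.8] F lane [-2.6  0.6  2.4] j [ -5.  13. -34. -53. -14. -20.]
lane axes steps per 1cm: fwd [-0.8   -0.044  0.598] left [-0.052  0.999  0.005] up [-0.598 -0.027 -0.801]
[-3.27 -0.08 -5.03] rows 2 [-1.64 -0.04 -2.51]
```

View pics/h6.png

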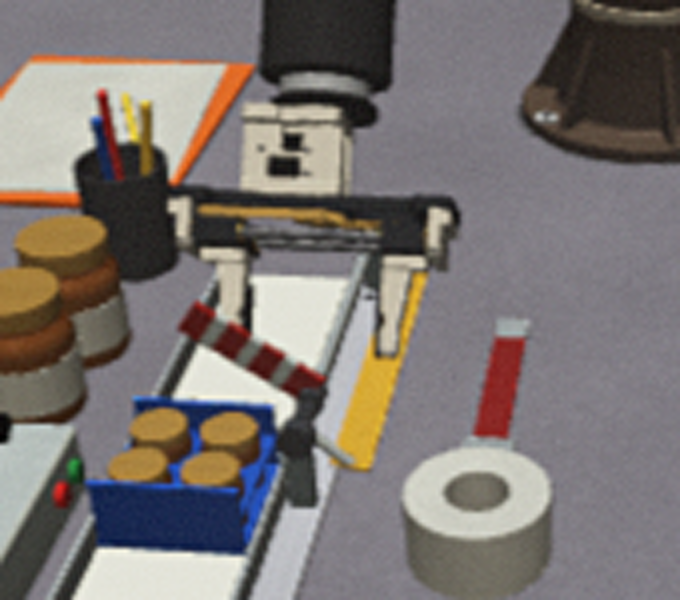

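View pics/t6.png

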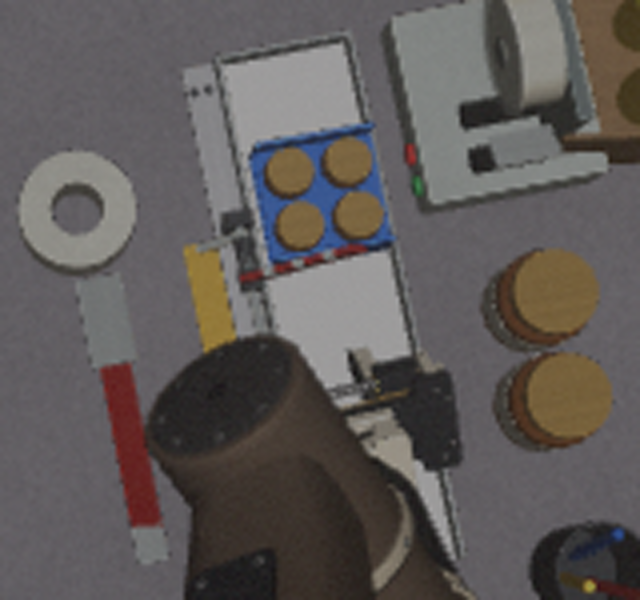

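Run:
```python
from h import *
import pickle
from dl import C,Lr
from scipy.optimize import least_squares
m=pickle.load(open('m.pkl','rb'))
T=lambda u,v:((u+.5)/4-.5+275,(v+.5)/4-.5+130)
S=lambda u,v:((u+.5)/4-.5+130,(v+.5)/4-.5+120)
pts=[('top',T(252,145),(46,46)),('top',T(372,126),(46,-46)),('top',T(393,244),(-46,-46)),('top',T(273,262),(-46,46)),('scene',S(88,482),(46,-46)),('scene',S(243,487),(46,46)),('scene',S(134,397),(-46,-46)),('scene',S(275,402),(-46,46))]
for cc in(('top','scene'),('top',),('scene',)):
    def f(p):
        c,s=np.cos(p[2]),np.sin(p[2]);return np.ravel([proj(m[k],C+Lr@np.array([p[0]+c*x/1e3-s*y/1e3,p[1]+s*x/1e3+c*y/1e3,.058]))[0]-px for k,px,(x,y) in pts if k in cc])
    s=least_squares(f,[.055,0,0]);print(cc,(s.x[:2]*1e3).round(1),np.degrees(s.x[2]).round(1),np.abs(s.fun).max().round(1))
```

```text
('top', 'scene') [54.4 -2.7] -0.6 1.2
('top',) [53.  -2.9] -2.2 0.3
('scene',) [57.  -1.9] 0.9 0.4
```

Call:
jog_arm --commands '[{"x": -0.3,"y": 0,"z": -0.4,"roll": 0},{"x": -0.3,"y": 0,"z": -0.4,"roll": 0},{"x": -0.3,"y": 0,"z": -0.4,"roll": 0},{"x": -0.3,"y": 0,"z": -0.4,"roll": 0},{"x": -0.3,"y": 0,"z": -0.4,"roll": 0},{"x": -0.3,"y": 0,"z": -0.4,"roll": 0},{"x": -0.6,"y": 0,"z": -0.8,"roll": 0},{"x": -0.6,"y": 0,"z": -0.8,"roll": 0},{"x": -1.2,"y": 0,"z": -1.6,"roll": 0},{"x": -1.8,"y": 0,"z": -2.4,"roll": 0},{"x": -1.8,"y": 0,"z": -2.4,"roll": 0},{"x": 0,"y": 0,"z": 0,"roll": 0}]'

```text
clock: 25.05
tool_pos: [0.5521, -0.0902, 0.1738]
orientation: [-177.9, 37.0, -163.5]
force: [-0.0, -0.2, 0.4]
opening: 0.0875
```

```bash
python3 dl.py -120 47 180; python3 look.py h7;  python3 - <<'E'
from plant import ctrl
import cv2
im=ctrl.snapshot('top')['image'][:,:,::-1];cv2.imwrite('pics/t7.png',cv2.resize(im[130:280,275:435],None,fx=4,fy=4,interpolation=cv2.INTER_CUBIC))
E
```

```text
t 25.05 lane mm [-72.3  51.  173.8] rpy [-177.9   37.  -163.5] F lane [-0.1 -0.2  0.4] j [  8.  -3. -42. -12. -14. -72.]
lane axes steps per 1cm: fwd [-0.797 -0.048  0.602] left [-0.056  0.998  0.006] up [-0.602 -0.029 -0.798]
[ 3.45 -0.18 -3.37] rows 2 [ 1.72 -0.09 -1.69]
```

View pics/h7.png

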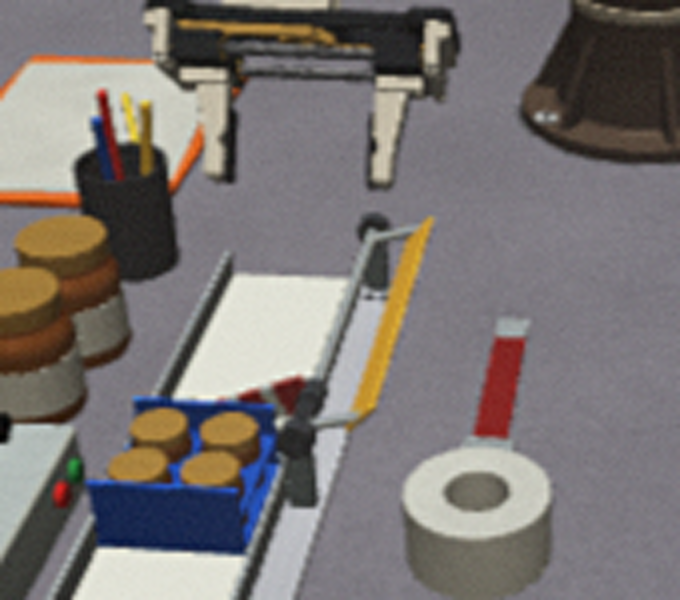

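View pics/t7.png

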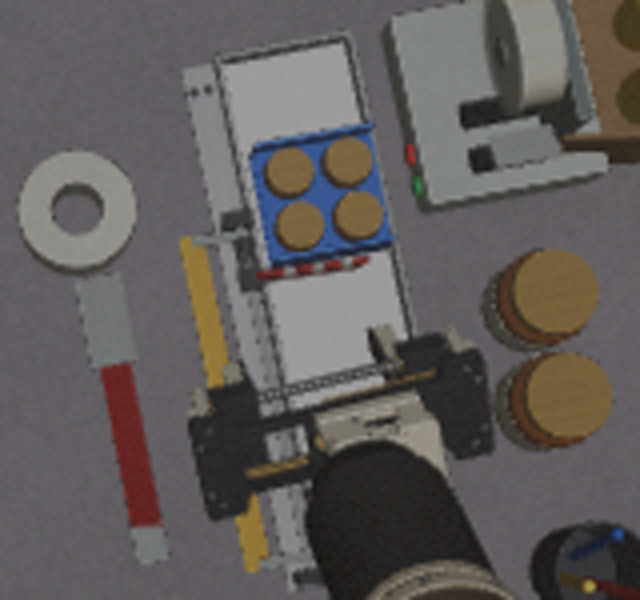

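```bash
python3 -c "
from plant import ctrl
print(ctrl.close_job())"
```

```text
the job is handed in; nothing more can be done
None
```

I pushed the blue rack through to the labeller bay with one fingertip while the other held the press bar down. I then backed off, let the gate drop shut behind the rack, and handed the job in at about 25 s. No verdict was reported.

- **Tilt:** the moves have no tilt command, so I got the roughly 37° forward lean by driving the arm past its reach limit. Joint 3 read as high as its range limit (71.7° against 71.71°) several times. The wrist force read 28 N once in free air there, against the 120 N limit.
- **Half turn:** I turned the gripper half round before pressing the bar, because joint 6 would otherwise have run past its range.
- **Gate while pushing:** from the pictures I estimated it at about 0.94 to 1.03 rad, so above the 0.9 rad the rack needs. The pictures showed no contact between the leaf and the rack. Wrist force stayed under about 6 N from pressing the bar to backing off.
- **Rack at the end:** the two cameras together put its centre about 54 mm past the leaf plane and 3 mm off mid-lane. Singly they gave 53 and 57 mm, and yaw of -2.2° and +0.9°. The arm's own position implied 56 mm. All are above the 49 mm limit, but by only 4 to 8 mm.
- **Final pictures:** the bar and leaf are back in their shut position, the rack has not moved, and the gripper is clear of everything. The jars, pen pot, label roll and hive tool look unmoved. The carton and tape were outside the last cropped pictures, so I did not recheck them.

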